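# Raise the probes and hold the sample changer's guard gate open

### The job

Open up the sample changer so that a colleague can take its vial rack out: first wind the handwheel on top of its column clockwise (seen from above) until the probe carriage comes up against the red stop collar. Then pinch the red slide catch beside the guard gate fully open, squeeze the red trigger in the gate's handle and swing the gate out, past its half-open click, and finish while still holding it wide open, nearly square to the front, because its spring pulls it back. The probes stay up and the catch stays open, and the glassware and bottles around stay standing where they are.

Things in the scene. Friction and masses are not known exactly. Their poses are not given: they have to be found in the camera images.
- changer: sample changer fixed on the bench: white base 290 (x) x 270 (y) x 45 mm, clear side screens up to 177 mm, screw column with handwheel at the rear (highest point 332 mm). Origin under the base; own x points from the front (gate) to the rear (column), own y to the left as seen by someone facing the front, z up
- crank_grip (a point): middle of the red upright crank knob on the handwheel (19 mm diameter, 46 mm tall: 20 mm of knob above this point, 26 mm below it, the wheel's rim just under that). The knob spins freely on its pin, so a gripper need not turn with it
- wheel_hub (a point): on the handwheel's vertical axis, at the top of its hub; the crank knob circles this axis at 50 mm radius
- handwheel (a joint): handwheel angle, rad, grows clockwise seen from above; 30 mm of carriage lift per full turn (2 pi); about 9.2 when the carriage meets the collar, where the wheel stops dead. Turning it takes about 1.5 to 2 N at the knob; it stays where it is left
- carriage_top (a point): top of the black carriage block under the stop collar; it rises as the wheel is wound clockwise. The two probes on its arm hang over the vials
- stop_under (a point): underside of the red stop collar (28 mm diameter, 12 mm high) clamped on the guide rod above the carriage; the clamp does not slip
- catch_pinch (a point): where to pinch the slide catch: midway between the outer faces of red tab and fixed black ear when squeezed together, 13 mm below their tops. Close along the changer's y. Red tab (22 x 8 mm, top 219 mm above the bench) on the gate's side, black ear (22 x 7, top 220) beyond it: 41.5 mm over both before the squeeze, 24.5 after. Beside it the gate's top edge is 185 high, the bracket below 163
- catch_tab (a point): centre of the red sliding tab of the slide catch, 12 mm below its top
- catch (a joint): slide catch, m: 0 = bolt lies across the front of the gate, 0.017 = squeezed fully open (clear of the gate above 0.012). Needs about 4 N and stays where it is left
- handle_pinch (a point): where to take the handle: midway between the outer faces of the black grip (front, 60 mm long, 12 thick) and red trigger (behind, 52 long, 8 thick) when squeezed; 16 mm below their tops (227 above the bench; foot plate 190, gate's top edge 185). Close along this frame's x, square to the gate; it turns with the gate and -x is the way it opens. 40 mm over both before the squeeze, 27 after
- trigger (a joint): red trigger of the handle, a lever on a shaft along the gate's top, rad: 0 = free (leans back), 0.21 = fully squeezed towards the grip, upright, against a spring of 4 to 9 N; it lifts the gate's hook, which is clear of its strike above 0.15, and springs back when let go
- gate_hinge (a point): on the gate's vertical hinge axis, at the height of the gate's top edge; the handle is 120 mm from it, the gate's free edge 190 mm
- gate: the clear guard gate in its blue frame, 6 mm thick, 52 to 185 mm above the bench, with the black and red handle on its top edge; origin on the hinge axis, own y runs along the gate to its free edge, own -x is the way it opens
- gate_angle (a joint): angle of the gate, rad: 0 = shut, grows as it swings out from the front (counter-clockwise from above); 1.57 = square to the front, end stop 1.65. A spring pulls it shut at 1.5 to 3 N at the handle; a sprung roller resists between about 0.45 and 1.05 (up to about 7 N at the handle); let go beyond that, the gate falls back to rest on the roller at about 0.95
- flask: conical flask, clear glass with blue stopper, 82 mm wide, 132 mm tall, loose; origin under its base
- tube_a: standing sample tube with blue cap, 35 mm wide, 116 mm tall, loose; origin under its base
- tube_b: another such tube
- beaker: glass beaker, 60 mm wide, 75 mm tall, loose; origin under its base
- reagent: amber bottle, 68 mm wide, 150 mm tall, loose; origin under its base
- wash_bottle: white wash bottle with red top, 64 mm wide, 188 mm tall, loose; origin under its base
- vial: small amber vial with blue cap, 25 mm wide, 52 mm tall, standing loose on the changer's base beside the column; origin under its base

How it is judged:
On the way, in this order (a step that is already met when the one before it is completed fails the run):
1. the probe carriage touches the stop collar (z of carriage_top in the frame of stop_under above -0.0015 m), for 0.2 s.
2. the slide catch is squeezed open, clear of the gate (value of joint catch above 0.013 m), for 0.2 s.
3. the trigger is squeezed with the gate still shut (value of joint trigger above 0.15 rad and value of joint gate_angle below 0.25 rad), for 0.05 s.
4. the gate is swung past its detent (value of joint gate_angle above 1.1 rad), for 0.1 s.
At the end, for the whole second after the job is handed in: the fingers hold the gate or its handle (more than 1 N on it) and keep it beyond 1.25 rad (about 72 degrees) through the last second; the carriage is still within 2 mm of the stop collar and the slide catch is still clear of the gate (above 12 mm) (value of joint gate_angle above 1.25 rad and contact force between the fingers and gate above 1 N and z of carriage_top in the frame of stop_under above -0.002 m and value of joint catch above 0.012 m); the arm keeps its last pose, push and grip.
It fails at once if a loose piece of glassware or bottle is pushed more than 30 mm or knocked over (distance of any of flask, tube_a, tube_b, beaker, reagent, wash_bottle, vial from where it was at the start of the episode above 0.03 m or angle between any of flask, tube_a, tube_b, beaker, reagent, wash_bottle, vial's own z axis and vertical above 0.6 rad).
It also fails if it takes over 67 s, if anything falls off the work surface, if the arm or the gripper's body presses on something with over 40 N, if the wrist force passes 120 N, or if a joint passes its speed limit or range.

### The arm

A 6-joint arm with a two-finger parallel gripper is mounted at the origin on the work surface. World frame = base frame: x ahead of the robot, y to its left, z up, the work surface at z = 0. Lengths are in m, angles in rad, forces in N, time in s.
With the tool pointing down it reaches from about 0.25 to 0.725 m from the base axis. Payload 4 kg.
Tool frame: the origin (TCP) lies between the finger pads; the fingertips stand 11 mm ahead of it and the grasp point (between the pads) lies 8 mm behind it (bot.tip_extent is the distance from the TCP to the fingertips, in m); z points along the fingers, y is the line along which they close (so a half turn about z gives the same grasp; the last joint's range is limited). The gripper opens to 85 mm and grips with 20 to 120 N. Pads are 22 mm wide; open, the fingers measure 114 mm over their backs; the gripper's body (76 mm by 85 mm) begins 54 mm behind the grasp point. The pads swing forward as they close: fully open they stand 13 mm farther back than shut.
Start: joints at [1.142, 0.241, 0.005, 1.335, 0, 1.571], TCP at [0.208, 0.455, 0.212] pointing down, gripper open.
Joint ranges: [-2.72, 2.72], [-1.05, 1.87], [-1.09, 1.28], [-1.99, 2.15], [-1.42, 1.44], [-3.14, 3.14]. Speed limits (rad/s): [2.79, 2.79, 3.14, 3.14, 3.14, 3.14].

### API

Orientations are given as a unit quaternion [x, y, z, w].
In Python, from workcell import bot gives the robot as it stands. The module is installed in compiled form; this text tells all that it offers.
- The arm moves only by the tool drive_tool, never from a script. Its argument "rows" is a list of rows, each an object of numbers: "dx", "dy", "dz": the shift along the tool's x, y, z in units of 50 mm (1.0 is 50 mm); "wx", "wy", "wz": the turn, a rotation vector about the tool's x, y, z in units of 5 degrees (1.0 is 5 degrees); "hand": the finger opening in mm, from 0 to 85.4. A call has 1 to 20 rows; each row is the pose to reach, as a shift and turn from the pose commanded when the call began, along the tool's axes at that moment; what a row does not reach only later rows make up. A row lasts 1/10 s, in which the tool goes at most 50 mm and 8.59 degrees, less where a joint would pass 70% of its speed; a pose out of reach is approached as far as the arm can. A call with a gripper value outside its range is refused whole. The fingers move at their own pace and stop on an object; the grip force is fixed at half the most. Time passes only in rows, so rows that repeat a pose let the fingers close. It gives the time, the measured TCP pose, the force, the opening and the grip force at its end, in the units of the state.
- bot.get_obs(): the state, without advancing time (a new reading comes with each control period).
- bot.camera(name): name is "scene" or "side" or "wrist"; returns the picture (384x512x3 uint8, red, green, blue); there is no depth.
- bot.get_calibration(name): a dict with "vfov" (degrees; the focal length in pixels is half the picture's height over the tangent of half this angle, whatever the lens; pixels are square), "cx", "cy" (the principal point, pixels), "origin" and "rotation" of the camera in the world; the wrist camera has in their place "mount" (4x4, takes a point from camera to tool coordinates, whose origin is the TCP and whose axes are the flange's). Camera axes: x right, y up, looking along -z (the intrinsics and any distortion apply to the point x, -y, -z); pixel columns grow to the right and rows downward; lengths in m; the calibration is good to about 2 mm. A picture is of the moment at which its call begins: read the wrist's pose just before it. get_calibration takes no time and is no camera call.
- bot.job_done(): hands the job in; it is judged then, once.
Trained networks look in the newest picture that a camera, given by its name, has taken for a name from the list of things; names that differ only in an ending like _2 or _b are one class to them, and where a whole thing is asked for, a point or a joint stands for the part that bears it (a point fixed in the world has none). Each returns a list of dicts, best first, with "score" (0 to 1); they miss things now and then, are a little off and sometimes report something else, mostly with a low value. They report only what shows in the picture. A call takes as long as a camera call.
- bot.look_for(camera, thing): "extent" ([centre column, centre row, width, height] in pixels, round what is visible of it).
- bot.outline_of(camera, thing): "region" (384x512 bool, what is visible of it) and "extent" ([centre column, centre row, width, height] in pixels, round what is visible of it).
The state is a dict: "clock": time; "joint_pos": joint angles; "joint_vel": joint speeds; "tau": joint torques, N m; "eef_pos": TCP position; "tool_rot": TCP orientation; "ft_force": force on the tool from outside, world axes, zero at the start; "ft_torque": the same for the moment, N m; "grip_width": finger opening in m; "grasp_force": force on a finger pad.
Only numpy, scipy, OpenCV 4.12 (cv2) and the standard library are available. Lean on these libraries where they do the work, as an engineer would, in place of code of your own. Each camera call takes 0.05 s, during which the arm holds its last target. There are 200 camera calls.

## Working session

There is one attempt and no reset: what is moved stays moved. The work goes in short steps, Python scripts to look and compute and a tool call to move; the robot and the scene stay as the last step left them, time stands still between calls to the robot, and variables do not carry over. Pictures are saved under pics/ and viewed, at most 10 in all, crops included, and the job is handed in when it is done.

Besides the shell and the picture viewer there is one more tool, called after "Request:" as a command line: name --argument value ..., lists and objects as JSON in quotes. drive_tool: Moves the arm, as the interface text tells. Its arguments: {"type":"object","properties":{"rows":{"type":"array","items":{"type":"object","properties":{"dx":{"type":"number"},"dy":{"type":"number"},"dz":{"type":"number"},"wx":{"type":"number"},"wy":{"type":"number"},"wz":{"type":"number"},"hand":{"type":"number"}}}}},"required":["rows"]}

```bash
mkdir -p pics; cat > h.py <<'E'
import numpy as np, cv2
from workcell import bot
from scipy.spatial.transform import Rotation as R
def save(cam,name):
    im=bot.camera(cam); cv2.imwrite(f'pics/{name}.png',im[:,:,::-1]); return im
def campose(cam,obs=None):
    c=bot.get_calibration(cam)
    if 'mount' in c:
        o=obs or bot.get_obs(); M=np.array(c['mount']); Rt=R.from_quat(o['tool_rot']).as_matrix()
        return c,Rt@M[:3,3]+o['eef_pos'],Rt@M[:3,:3]
    return c,np.array(c['origin']),np.array(c['rotation'])
def ray(cam,u,v,obs=None):
    c,o,Rm=campose(cam,obs); f=192/np.tan(np.radians(c['vfov'])/2)
    d=Rm@np.array([(u-c['cx'])/f,-(v-c['cy'])/f,-1]); return o,d/np.linalg.norm(d)
def proj(cam,p,obs=None):
    c,o,Rm=campose(cam,obs); f=192/np.tan(np.radians(c['vfov'])/2)
    q=Rm.T@(np.array(p)-o); return c['cx']+f*q[0]/-q[2], c['cy']-f*q[1]/-q[2]
def tri(rays):
    A=0;b=0
    for o,d in rays:
        P=np.eye(3)-np.outer(d,d); A=A+P; b=b+P@o
    x=np.linalg.solve(A,b); return x,[np.linalg.norm((np.eye(3)-np.outer(d,d))@(x-o)) for o,d in rays]
def atz(r,z): o,d=r; return o+d*(z-o[2])/d[2]
E
python3 - <<'E'
from h import *
for c in ['scene','side','wrist']:
    k=bot.get_calibration(c); print(c,{a:np.round(v,3).tolist() if not isinstance(v,str) else v for a,v in k.items()})
    save(c,c+'0')
ims=[cv2.imread(f'pics/{c}0.png') for c in ['scene','side']]
things=['crank_grip','wheel_hub','carriage_top','stop_under','catch_pinch','catch_tab','handle_pinch','gate_hinge','gate','changer','flask','tube_a','beaker','reagent','wash_bottle','vial']
for t in things:
    for c in ['scene','side','wrist']:
        print(t,c,[(np.round(d['extent'],0).astype(int).tolist(),round(d['score'],2)) for d in bot.look_for(c,t)[:3]])
E
```

```text
scene {'vfov': 47.793, 'cx': 258.519, 'cy': 190.431, 'origin': [1.027, 0.8, 1.077], 'rotation': [0.103, 0.369, 0.886, 0.261]}
side {'vfov': 54.931, 'cx': 259.862, 'cy': 196.283, 'origin': [0.013, -0.708, 0.924], 'rotation': [0.418, -0.131, -0.281, 0.854]}
wrist {'vfov': 62.89, 'cx': 252.375, 'cy': 194.01, 'mount': [[0.002, 0.961, 0.275, 0.071], [1.0, -0.002, 0.001, -0.0], [0.001, 0.275, -0.961, -0.161], [0.0, 0.0, 0.0, 1.0]]}
crank_grip scene []
crank_grip side []
crank_grip wrist []
wheel_hub scene [([275, 209, 43, 38], 0.84)]
wheel_hub side [([245, 145, 34, 26], 0.67), ([317, 294, 12, 32], 0.51)]
wheel_hub wrist []
carriage_top scene [([264, 216, 54, 69], 0.92), ([185, 162, 15, 30], 0.38)]
carriage_top side [([256, 190, 45, 50], 0.8), ([312, 205, 6, 18], 0.3)]
carriage_top wrist []
stop_under scene []
stop_under side []
stop_under wrist []
catch_pinch scene [([257, 226, 119, 151], 0.93)]
catch_pinch side [([266, 198, 99, 139], 0.78)]
catch_pinch wrist []
catch_tab scene [([272, 165, 7, 11], 0.67)]
catch_tab side [([265, 209, 32, 20], 0.58)]
catch_tab wrist []
handle_pinch scene [([
[... 563 characters left out ...]

tube_a scene [([222, 163, 10, 30], 0.79), ([185, 164, 12, 35], 0.7)]
tube_a side [([319, 294, 14, 34], 0.74), ([363, 288, 18, 37], 0.62)]
tube_a wrist []
beaker scene [([197, 261, 18, 30], 0.92)]
beaker side [([309, 205, 13, 22], 0.43)]
beaker wrist []
reagent scene [([315, 290, 28, 45], 0.94)]
reagent side [([220, 186, 18, 42], 0.59), ([258, 191, 48, 49], 0.38), ([312, 208, 7, 17], 0.31)]
reagent wrist []
wash_bottle scene [([387, 253, 30, 48], 0.64)]
wash_bottle side [([161, 203, 24, 38], 0.88), ([266, 199, 103, 137], 0.62)]
wash_bottle wrist [([226, 302, 63, 83], 0.57)]
vial scene [([302, 250, 9, 16], 0.51), ([184, 162, 16, 30], 0.31)]
vial side [([257, 189, 44, 46], 0.32)]
vial wrist []
```

View pics/scene0.png

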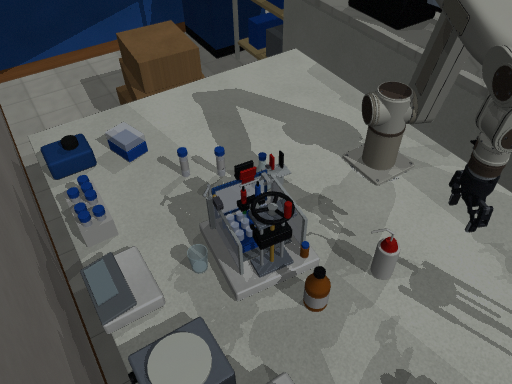

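View pics/side0.png

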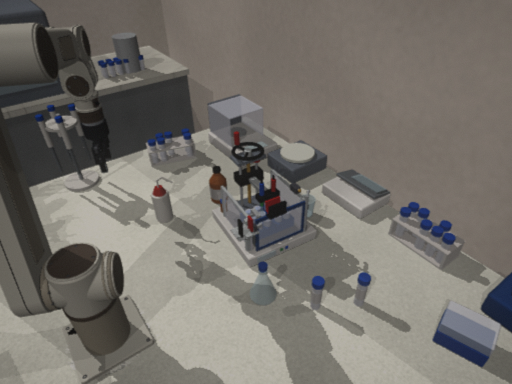

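```bash
python3 - <<'E'
import cv2,numpy as np
a=cv2.imread('pics/scene0.png')[140:300,190:325]; b=cv2.imread('pics/side0.png')[130:255,205:325]
a=cv2.resize(a,(400,474),interpolation=cv2.INTER_CUBIC); b=cv2.resize(b,(400,417),interpolation=cv2.INTER_CUBIC)
o=np.zeros((474,800,3),np.uint8); o[:474,:400]=a; o[:417,400:]=b; cv2.imwrite('pics/crop0.png',cv2.convertScaleAbs(o,alpha=1.5,beta=15))
E
```

```text
(no output)
```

View pics/crop0.png

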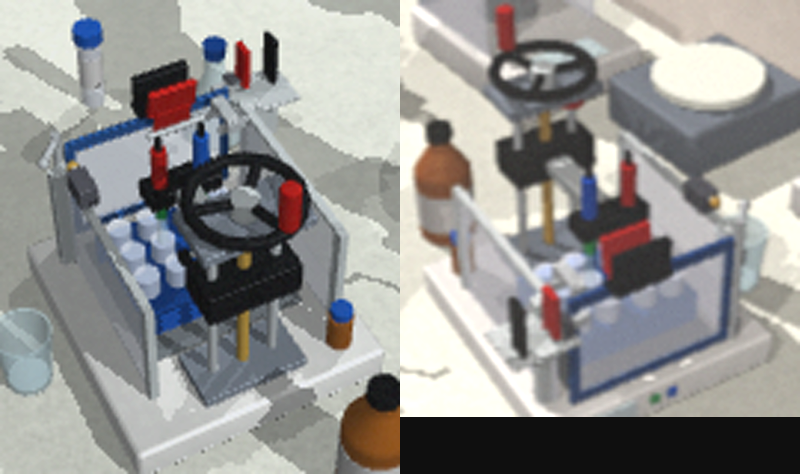

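```bash
python3 - <<'E'
from h import *
S=lambda x,y:ray('scene',190+x/2.963,140+y/2.963)
D=lambda x,y:ray('side',205+(x-400)/3.333,130+y/3.333)
P={'cranktop':((293,184),(505,8)),'crankmid':((291,207),(506,27)),'hub':((245,200),(542,68)),'griptop':((160,73),(642,245)),
'tabtop':((241,44),(549,290)),'eartop':((268,36),(517,299)),'vialcapR':((157,140),(628,155)),'vialcapB':((200,130),(589,177))}
for k,(a,b) in P.items():
    x,e=tri([S(*a),D(*b)]); print(k,x.round(3),np.round(e,4))
for k,a in dict(left=(28,262),rear=(143,470),right=(385,368)).items(): print(k,atz(S(*a),0).round(3), atz(S(*a[:1],a[1]-14),.045).round(3))
for k,a in dict(left=(425,290),front=(532,408)).items(): print(k,atz(D(*a),.0).round(3))
for t in [('flask','scene',(261,170)),('tube','scene',(185,180)),('tube','scene',(222,177)),('beaker','scene',(197,274)),('reag','scene',(315,309)),('wash','scene',(383,276)),('tubeA','side',(319,309)),('tubeB','side',(363,304)),('flask','side',(263,298))]:
    print(t[0],atz(ray(t[1],*t[2]),0).round(3))
E
```

```text
Traceback (most recent call last):
  File "h.py", line 14, in ray
    d=Rm@np.array([(u-c['cx'])/f,-(v-c['cy'])/f,-1]); return o,d/np.linalg.norm(d)
      ~~^~~~~~~~~~~~~~~~~~~~~~~~~~~~~~~~~~~~~~~~~~~~
ValueError: matmul: Input operand 1 has a mismatch in its core dimension 0, with gufunc signature (n?,k),(k,m?)->(n?,m?) (size 3 is different from 4)
```

```bash
sed -i "s/np.array(c\['rotation'\])$/R.from_quat(c['rotation']).as_matrix()/" h.py; python3 - <<'E'
from h import *
S=lambda x,y:ray('scene',190+x/2.963,140+y/2.963)
D=lambda x,y:ray('side',205+(x-400)/3.333,130+y/3.333)
P={'cranktop':((293,184),(505,8)),'crankmid':((291,207),(506,27)),'hub':((245,200),(542,68)),'griptop':((160,73),(642,245)),
'tabtop':((241,44),(549,290)),'eartop':((268,36),(517,299)),'vialcapR':((157,140),(628,155)),'vialcapB':((200,130),(589,177))}
for k,(a,b) in P.items():
    x,e=tri([S(*a),D(*b)]); print(k,x.round(3),np.round(e,4))
for k,a in dict(left=(28,262),rear=(143,470),right=(385,368)).items(): print(k,atz(S(*a),0).round(3), atz(S(*a[:1],a[1]-14),.045).round(3))
for k,a in dict(left=(425,290),front=(532,408)).items(): print(k,atz(D(*a),.0).round(3))
for t in [('flask','scene',(261,170)),('tube','scene',(185,180)),('tube','scene',(222,177)),('beaker','scene',(197,274)),('reag','scene',(315,309)),('wash','scene',(383,276)),('tubeA','side',(319,309)),('tubeB','side',(363,304)),('flask','side',(263,298))]:
    print(t[0],atz(ray(t[1],*t[2]),0).round(3))
E
```

```text
cranktop [0.594 0.237 0.331] [0.002 0.002]
crankmid [0.596 0.24  0.308] [0.0015 0.0015]
hub [0.607 0.191 0.279] [0.0007 0.0007]
griptop [ 0.553 -0.04   0.225] [0.0013 0.0013]
tabtop [ 0.456 -0.037  0.22 ] [0.0006 0.0006]
eartop [ 0.427 -0.031  0.221] [0.0004 0.0004]
vialcapR [0.614 0.057 0.243] [0.0003 0.0003]
vialcapB [0.569 0.06  0.235] [0.0007 0.0007]
left [ 0.709 -0.074  0.   ] [ 0.714 -0.054  0.045]
rear [0.735 0.217 0.   ] [0.74  0.228 0.045]
right [0.47  0.249 0.   ] [0.483 0.259 0.045]
left [0.481 0.258 0.   ]
front [0.476 0.034 0.   ]
flask [ 0.39  -0.201  0.   ]
tube [ 0.649 -0.306  0.   ]
tube [ 0.529 -0.247  0.   ]
beaker [0.796 0.079 0.   ]
reag [0.574 0.36  0.   ]
wash [0.341 0.382 0.   ]
tubeA [ 0.524 -0.281  0.   ]
tubeB [ 0.639 -0.346  0.   ]
flask [ 0.415 -0.153  0.   ]
```

```bash
cat >> h.py <<'E'
def delta(p,q=None,obs=None):
    "units for drive: shift & turn from current measured pose to target p (TCP), rot matrix q"
    o=obs or bot.get_obs(); Rt=R.from_quat(o['tool_rot']); d=Rt.inv().apply(np.array(p)-o['eef_pos'])/.05
    w=np.zeros(3) if q is None else np.degrees((Rt.inv()*R.from_matrix(q)).as_rotvec())/5
    return d.round(3),w.round(3)
def down(yaw):
    "tool z down, tool x at world angle yaw deg"
    c,s=np.cos(np.radians(yaw)),np.sin(np.radians(yaw)); return np.array([[c,s,0],[s,-c,0],[0,0,-1.]])
E
python3 - <<'E'
from h import *
o=bot.get_obs(); print(o['clock'],R.from_quat(o['tool_rot']).as_matrix().round(3),o['eef_pos'],o['joint_pos'])
for y in (-97,-7,0,15,83,65.4): print(y,delta([.596,.24,.42],down(y)))
E
```

```text
2.55 [[-0.909  0.416  0.   ]
 [ 0.416  0.909 -0.   ]
 [-0.    -0.    -1.   ]] [0.2078948  0.45471641 0.21159927] [ 1.14199134e+00  2.40607438e-01  4.99092116e-03  1.33521721e+00
 -2.70711936e-05  1.57082424e+00]
-97 (array([-8.845, -0.678, -4.168]), array([-1.0000e-03, -0.0000e+00, -2.1514e+01]))
-7 (array([-8.845, -0.678, -4.168]), array([0.0000e+00, 1.0000e-03, 3.2486e+01]))
0 (array([-8.845, -0.678, -4.168]), array([0.0000e+00, 1.0000e-03, 3.1086e+01]))
15 (array([-8.845, -0.678, -4.168]), array([0.0000e+00, 1.0000e-03, 2.8086e+01]))
83 (array([-8.845, -0.678, -4.168]), array([-0.0000e+00,  1.0000e-03,  1.4486e+01]))
65.4 (array([-8.845, -0.678, -4.168]), array([-0.0000e+00,  1.0000e-03,  1.8006e+01]))
```

Request:
drive_tool --rows '[{"dz": -1, "hand": 45}, {"dz": -2, "hand": 45}, {"dz": -3, "hand": 45}, {"dz": -4.2, "hand": 45}, {"dx": -1, "dz": -4.2, "hand": 45}, {"dx": -2, "dz": -4.2, "hand": 45}, {"dx": -3, "dy": -0.2, "dz": -4.2, "hand": 45}, {"dx": -4, "dy": -0.3, "dz": -4.2, "hand": 45}, {"dx": -5, "dy": -0.4, "dz": -4.2, "hand": 45}, {"dx": -6, "dy": -0.5, "dz": -4.2, "hand": 45}, {"dx": -7, "dy": -0.6, "dz": -4.2, "hand": 45}, {"dx": -8, "dy": -0.7, "dz": -4.2, "hand": 45}, {"dx": -8.85, "dy": -0.7, "dz": -4.2, "hand": 45}, {"dx": -8.85, "dy": -0.7, "dz": -4.2, "hand": 45}, {"dx": -8.85, "dy": -0.7, "dz": -4.2, "hand": 45}, {"dx": -8.85, "dy": -0.7, "dz": -4.2, "hand": 45}, {"dx": -8.85, "dy": -0.7, "dz": -4.2, "hand": 45}]'

```text
invalid input at $.rows[0]: expected keys dx, dy, dz, wx, wy, wz, hand
```

```bash
python3 - <<'E'
from h import *
o=bot.get_obs(); print(o['clock'],o['eef_pos'],o['joint_pos'].round(3),o['ft_force'],o['joint_vel'].round(3))
save('wrist','w1')
for n,p in dict(crtop=[.594,.237,.331],hub=[.607,.191,.28]).items(): print(n,proj('wrist',p,o))
for t in ['crank_grip','wheel_hub']: print(t,[(np.round(d['extent'],0).tolist(),d['score']) for d in bot.look_for('wrist',t)[:3]])
E
```

```text
2.55 [0.2078948  0.45471641 0.21159927] [ 1.142  0.241  0.005  1.335 -0.     1.571] [-0.13005369  0.22093892 -0.40301206] [-0.001 -0.     0.     0.    -0.001 -0.002]
crtop (np.float64(187.07878945238352), np.float64(1025.9657526011692))
hub (np.float64(155.00379447039427), np.float64(846.3702012432784))
crank_grip []
wheel_hub []
```

View pics/w1.png

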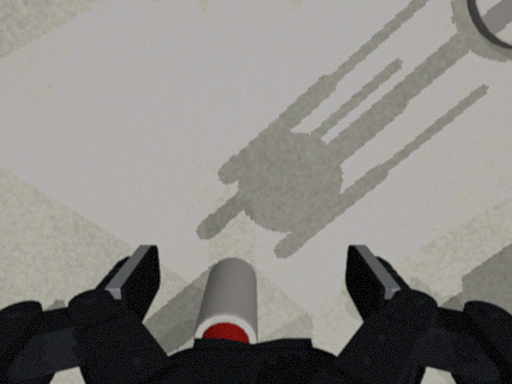

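Request:
drive_tool --rows '[{"dx": 0, "dy": 0, "dz": -1, "wx": 0, "wy": 0, "wz": 0, "hand": 45}, {"dx": 0, "dy": 0, "dz": -2, "wx": 0, "wy": 0, "wz": 0, "hand": 45}, {"dx": 0, "dy": 0, "dz": -3, "wx": 0, "wy": 0, "wz": 0, "hand": 45}, {"dx": 0, "dy": 0, "dz": -4.2, "wx": 0, "wy": 0, "wz": 0, "hand": 45}, {"dx": 0, "dy": 0, "dz": -4.2, "wx": 0, "wy": 0, "wz": 0, "hand": 45}, {"dx": -8.85, "dy": -0.7, "dz": -4.2, "wx": 0, "wy": 0, "wz": 0, "hand": 45}, {"dx": -8.85, "dy": -0.7, "dz": -4.2, "wx": 0, "wy": 0, "wz": 0, "hand": 45}, {"dx": -8.85, "dy": -0.7, "dz": -4.2, "wx": 0, "wy": 0, "wz": 0, "hand": 45}, {"dx": -8.85, "dy": -0.7, "dz": -4.2, "wx": 0, "wy": 0, "wz": 0, "hand": 45}, {"dx": -8.85, "dy": -0.7, "dz": -4.2, "wx": 0, "wy": 0, "wz": 0, "hand": 45}, {"dx": -8.85, "dy": -0.7, "dz": -4.2, "wx": 0, "wy": 0, "wz": 0, "hand": 45}, {"dx": -8.85, "dy": -0.7, "dz": -4.2, "wx": 0, "wy": 0, "wz": 0, "hand": 45}, {"dx": -8.85, "dy": -0.7, "dz": -4.2, "wx": 0, "wy": 0, "wz": 0, "hand": 45}, {"dx": -8.85, "dy": -0.7, "dz": -4.2, "wx": 0, "wy": 0, "wz": 0, "hand": 45}, {"dx": -8.85, "dy": -0.7, "dz": -4.2, "wx": 0, "wy": 0, "wz": 0, "hand": 45}, {"dx": -8.85, "dy": -0.7, "dz": -4.2, "wx": 0, "wy": 0, "wz": 0, "hand": 45}, {"dx": -8.85, "dy": -0.7, "dz": -4.2, "wx": 0, "wy": 0, "wz": 0, "hand": 45}]'

```text
clock: 4.4
eef_pos: [0.5926, 0.2382, 0.4193]
tool_rot: [0.213, 0.977, 0.002, 0.002]
ft_force: [0.7, 0.0, 0.0]
grip_width: 0.045
grasp_force: 0.0
```

```bash
python3 - <<'E'
from h import *
o=bot.get_obs(); print(o['clock'],o['eef_pos'],o['joint_pos'].round(3),o['ft_force'],o['joint_vel'].round(3))
save('wrist','w2')
for n,p in dict(crtop=[.594,.237,.331],hub=[.607,.191,.28],grip=[.553,-.04,.225],tab=[.456,-.037,.22],ear=[.427,-.031,.22]).items(): print(n,np.round(proj('wrist',p,o)))
for t in ['crank_grip','wheel_hub']: print(t,[(np.round(d['extent'],0).tolist(),d['score']) for d in bot.look_for('wrist',t)[:3]])
E
```

```text
4.4 [0.59255788 0.2381922  0.41925614] [0.382 0.69  1.275 2.15  0.    0.81 ] [0.74166636 0.01589767 0.03289763] [ 0.019 -0.033  0.001  0.002 -0.     0.001]
crtop [252. 196.]
hub [216. 211.]
grip [ 31. 232.]
tab [-14. 158.]
ear [-26. 133.]
crank_grip [([257.0, 190.0, 22.0, 29.0], 0.63)]
wheel_hub [([218.0, 208.0, 112.0, 107.0], 0.87)]
```

View pics/w2.png

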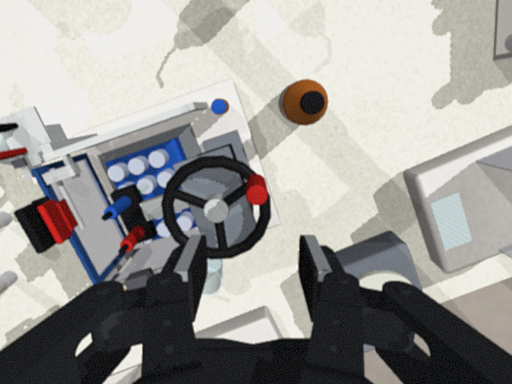

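```bash
python3 - <<'E'
from h import *
o=bot.get_obs()
kt=atz(ray('wrist',257,186,o),.332)
f=lambda u,v,z:print(atz(ray('wrist',u,v,o),z).round(4))
f(257,184,.332);f(216,210,.28);f(36,224,.227);f(10,153,.219);f(8,128,.22)
# hub height check via triangulation with scene/side
S=lambda x,y:ray('scene',190+x/2.963,140+y/2.963)
D=lambda x,y:ray('side',205+(x-400)/3.333,130+y/3.333)
print(tri([S(245,200),D(542,68),ray('wrist',216,210,o)]),tri([S(293,184),D(505,8),ray('wrist',257,185,o)]))
E
```

```text
[0.5864 0.2456 0.332 ]
[0.6068 0.192  0.28  ]
[ 0.5472 -0.0266  0.227 ]
[ 0.4623 -0.0088  0.219 ]
[0.4384 0.0071 0.22  ]
(array([0.6068804 , 0.19146697, 0.27877087]), [np.float64(0.0007927001111716453), np.float64(0.0007135817766776807), np.float64(0.0002842042798974213)]) (array([0.59216459, 0.24035243, 0.33020299]), [np.float64(0.002454080239704981), np.float64(0.004973442822932655), np.float64(0.006347340720814211)])
```

Request:
drive_tool --rows '[{"dx": 0.04, "dy": 0.02, "dz": 0.8, "wx": 0, "wy": 0, "wz": 0, "hand": 45}, {"dx": 0.04, "dy": 0.02, "dz": 1.4, "wx": 0, "wy": 0, "wz": 0, "hand": 45}, {"dx": 0.04, "dy": 0.02, "dz": 1.9, "wx": 0, "wy": 0, "wz": 0, "hand": 45}, {"dx": 0.04, "dy": 0.02, "dz": 2.25, "wx": 0, "wy": 0, "wz": 0, "hand": 45}, {"dx": 0.04, "dy": 0.02, "dz": 2.25, "wx": 0, "wy": 0, "wz": 0, "hand": 45}, {"dx": 0.04, "dy": 0.02, "dz": 2.25, "wx": 0, "wy": 0, "wz": 0, "hand": 45}, {"dx": 0.04, "dy": 0.02, "dz": 2.25, "wx": 0, "wy": 0, "wz": 0, "hand": 45}]'

```text
clock: 5.25
eef_pos: [0.5929, 0.2406, 0.3084]
tool_rot: [0.212, 0.977, 0.003, 0.004]
ft_force: [0.4, 0.6, 0.1]
grip_width: 0.0448
grasp_force: 0.0
```

```bash
python3 - <<'E'
from h import *
o=bot.get_obs(); print(o['clock'],o['eef_pos'],o['joint_pos'].round(3),o['ft_force'],o['joint_vel'].round(3))
save('wrist','w3')
E
```

```text
5.25 [0.5928945  0.24059374 0.30841623] [ 0.386  0.532  0.684  1.713 -0.     0.814] [0.3786649  0.5786748  0.13134848] [-0.005  0.005  0.    -0.005 -0.003  0.002]
```

View pics/w3.png

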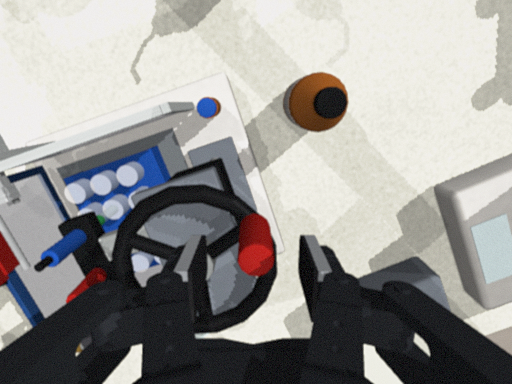

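```bash
python3 - <<'E'
from h import *
o=bot.get_obs(); p=o['eef_pos']; print(proj('wrist',p+[0,0,.332-p[2]],o)); k=atz(ray('wrist',257,260,o),.332);print(k)
h=np.array([.6069,.1915]); v=k[:2]-h; print(np.linalg.norm(v),np.degrees(np.arctan2(v[1],v[0])), delta([k[0],k[1],.306]))
E
```

```text
(np.float64(253.61333445831548), np.float64(258.02542762344297))
[0.59462852 0.2415243  0.332     ]
0.05150747308909659 103.78307855262923 (array([-0.021,  0.033,  0.043]), array([0., 0., 0.]))
```

Request:
drive_tool --rows '[{"dx": 0, "dy": 0, "dz": 0.04, "wx": 0, "wy": 0, "wz": 0, "hand": 5}, {"dx": 0, "dy": 0, "dz": 0.04, "wx": 0, "wy": 0, "wz": 0, "hand": 5}, {"dx": 0, "dy": 0, "dz": 0.04, "wx": 0, "wy": 0, "wz": 0, "hand": 5}, {"dx": 0, "dy": 0, "dz": 0.04, "wx": 0, "wy": 0, "wz": 0, "hand": 5}, {"dx": 0, "dy": 0, "dz": 0.04, "wx": 0, "wy": 0, "wz": 0, "hand": 5}]'

```text
clock: 5.8
eef_pos: [0.5925, 0.241, 0.3047]
tool_rot: [0.212, 0.977, 0.003, 0.003]
ft_force: [-0.3, 5.6, 4.6]
grip_width: 0.0156
grasp_force: 58.7
```

```bash
cat > circ.py <<'E'
from h import *
import sys,json
# knob angle now (deg), list of sweep step (deg), n
o=bot.get_obs(); a0=float(sys.argv[1]); st=float(sys.argv[2]); n=int(sys.argv[3]); Rt=R.from_quat(o['tool_rot'])
c=lambda a:np.array([np.cos(np.radians(a)),np.sin(np.radians(a)),0])*.05
print(o['eef_pos'])
for i in range(1,n+1):
    d=Rt.inv().apply(c(a0-st*i)-c(a0))/.05; print(i,d[:2].round(2))
E
python3 circ.py 104 12 20
```

```text
[0.59246625 0.24100187 0.30467881]
1 [-0.18  0.11]
2 [-0.37  0.19]
3 [-0.58  0.22]
4 [-0.79  0.2 ]
5 [-0.99  0.15]
6 [-1.17  0.05]
7 [-1.34 -0.08]
8 [-1.47 -0.24]
9 [-1.56 -0.43]
10 [-1.61 -0.63]
11 [-1.62 -0.84]
12 [-1.59 -1.05]
13 [-1.51 -1.24]
14 [-1.39 -1.42]
15 [-1.25 -1.56]
16 [-1.07 -1.68]
17 [-0.87 -1.75]
18 [-0.67 -1.78]
19 [-0.46 -1.77]
20 [-0.26 -1.71]
```

Request:
drive_tool --rows '[{"dx": -0.18, "dy": 0.11, "dz": 0, "wx": 0, "wy": 0, "wz": 0, "hand": 5}, {"dx": -0.37, "dy": 0.19, "dz": 0, "wx": 0, "wy": 0, "wz": 0, "hand": 5}, {"dx": -0.58, "dy": 0.22, "dz": 0, "wx": 0, "wy": 0, "wz": 0, "hand": 5}, {"dx": -0.79, "dy": 0.2, "dz": 0, "wx": 0, "wy": 0, "wz": 0, "hand": 5}, {"dx": -0.99, "dy": 0.15, "dz": 0, "wx": 0, "wy": 0, "wz": 0, "hand": 5}, {"dx": -1.17, "dy": 0.05, "dz": 0, "wx": 0, "wy": 0, "wz": 0, "hand": 5}]'

```text
clock: 6.4
eef_pos: [0.6478, 0.2188, 0.3047]
tool_rot: [0.212, 0.977, 0.003, 0.003]
ft_force: [1.8, 3.9, 5.5]
grip_width: 0.0155
grasp_force: 60.3
```

```bash
python3 - <<'E'
from h import *
o=bot.get_obs(); print(o['eef_pos'],o['ft_force'],o['grip_width'],o['grasp_force'],o['joint_pos'].round(2))
h=np.array([.6069,.1915]); k=o['eef_pos'][:2]; v=k-h; print(np.linalg.norm(v),np.degrees(np.arctan2(v[1],v[0])))
E
```

```text
[0.64775826 0.21876978 0.30472711] [1.81852549 3.8988591  5.47086496] 0.015516687639772793 60.25486707687378 [0.33 0.66 0.89 1.79 0.   0.75]
0.049122681031032275 33.720095008241394
```

```bash
python3 circ.py 32 15 20
```

```text
[0.64775826 0.21876978 0.30472711]
1 [-0.2  -0.17]
2 [-0.34 -0.39]
3 [-0.43 -0.63]
4 [-0.45 -0.89]
5 [-0.4  -1.15]
6 [-0.28 -1.39]
7 [-0.11 -1.58]
8 [ 0.11 -1.73]
9 [ 0.35 -1.81]
10 [ 0.61 -1.83]
11 [ 0.87 -1.78]
12 [ 1.1  -1.67]
13 [ 1.3 -1.5]
14 [ 1.45 -1.28]
15 [ 1.53 -1.03]
16 [ 1.55 -0.77]
17 [ 1.5  -0.52]
18 [ 1.39 -0.28]
19 [ 1.21 -0.09]
20 [1.   0.06]
```

Request:
drive_tool --rows '[{"dx": -0.2, "dy": -0.17, "dz": 0, "wx": 0, "wy": 0, "wz": 0, "hand": 5}, {"dx": -0.34, "dy": -0.39, "dz": 0, "wx": 0, "wy": 0, "wz": 0, "hand": 5}, {"dx": -0.43, "dy": -0.63, "dz": 0, "wx": 0, "wy": 0, "wz": 0, "hand": 5}, {"dx": -0.45, "dy": -0.89, "dz": 0, "wx": 0, "wy": 0, "wz": 0, "hand": 5}, {"dx": -0.4, "dy": -1.15, "dz": 0, "wx": 0, "wy": 0, "wz": 0, "hand": 5}, {"dx": -0.28, "dy": -1.39, "dz": 0, "wx": 0, "wy": 0, "wz": 0, "hand": 5}, {"dx": -0.11, "dy": -1.58, "dz": 0, "wx": 0, "wy": 0, "wz": 0, "hand": 5}, {"dx": 0.11, "dy": -1.73, "dz": 0, "wx": 0, "wy": 0, "wz": 0, "hand": 5}, {"dx": 0.35, "dy": -1.81, "dz": 0, "wx": 0, "wy": 0, "wz": 0, "hand": 5}, {"dx": 0.61, "dy": -1.83, "dz": 0, "wx": 0, "wy": 0, "wz": 0, "hand": 5}, {"dx": 0.87, "dy": -1.78, "dz": 0, "wx": 0, "wy": 0, "wz": 0, "hand": 5}, {"dx": 1.1, "dy": -1.67, "dz": 0, "wx": 0, "wy": 0, "wz": 0, "hand": 5}, {"dx": 1.3, "dy": -1.5, "dz": 0, "wx": 0, "wy": 0, "wz": 0, "hand": 5}, {"dx": 1.45, "dy": -1.28, "dz": 0, "wx": 0, "wy": 0, "wz": 0, "hand": 5}, {"dx": 1.53, "dy": -1.03, "dz": 0, "wx": 0, "wy": 0, "wz": 0, "hand": 5}, {"dx": 1.55, "dy": -0.77, "dz": 0, "wx": 0, "wy": 0, "wz": 0, "hand": 5}, {"dx": 1.5, "dy": -0.52, "dz": 0, "wx": 0, "wy": 0, "wz": 0, "hand": 5}, {"dx": 1.39, "dy": -0.28, "dz": 0, "wx": 0, "wy": 0, "wz": 0, "hand": 5}, {"dx": 1.21, "dy": -0.09, "dz": 0, "wx": 0, "wy": 0, "wz": 0, "hand": 5}, {"dx": 1.0, "dy": 0.06, "dz": 0, "wx": 0, "wy": 0, "wz": 0, "hand": 5}]'

```text
clock: 8.4
eef_pos: [0.6011, 0.2426, 0.3046]
tool_rot: [0.212, 0.977, 0.002, 0.001]
ft_force: [-2.8, 1.0, 9.0]
grip_width: 0.0153
grasp_force: 60.7
```

```bash
python3 - <<'E'
from h import *
o=bot.get_obs(); print(o['eef_pos'],o['ft_force'],o['grip_width'],o['grasp_force'],o['joint_pos'].round(2))
h=np.array([.6069,.1915]); k=o['eef_pos'][:2]; v=k-h; print(np.linalg.norm(v),np.degrees(np.arctan2(v[1],v[0])))
E
python3 circ.py 92 13 14
```

```text
[0.60110303 0.24261069 0.30461673] [-2.77582606  1.0064042   8.98046174] 0.015299034521918366 60.68554401397705 [0.38 0.56 0.72 1.73 0.   0.81]
0.051438382223399415 96.47083138157701
[0.60110303 0.24261069 0.30461673]
1 [-0.21  0.08]
2 [-0.44  0.1 ]
3 [-0.66  0.08]
4 [-0.88  0.01]
5 [-1.07 -0.11]
6 [-1.23 -0.27]
7 [-1.35 -0.46]
8 [-1.42 -0.68]
9 [-1.45 -0.9 ]
10 [-1.42 -1.13]
11 [-1.34 -1.34]
12 [-1.22 -1.53]
13 [-1.05 -1.69]
14 [-0.86 -1.81]
```

Request:
drive_tool --rows '[{"dx": -0.21, "dy": 0.08, "dz": 0, "wx": 0, "wy": 0, "wz": 0, "hand": 5}, {"dx": -0.44, "dy": 0.1, "dz": 0, "wx": 0, "wy": 0, "wz": 0, "hand": 5}, {"dx": -0.66, "dy": 0.08, "dz": 0, "wx": 0, "wy": 0, "wz": 0, "hand": 5}, {"dx": -0.88, "dy": 0.01, "dz": 0, "wx": 0, "wy": 0, "wz": 0, "hand": 5}, {"dx": -1.07, "dy": -0.11, "dz": 0, "wx": 0, "wy": 0, "wz": 0, "hand": 5}, {"dx": -1.23, "dy": -0.27, "dz": 0, "wx": 0, "wy": 0, "wz": 0, "hand": 5}, {"dx": -1.35, "dy": -0.46, "dz": 0, "wx": 0, "wy": 0, "wz": 0, "hand": 5}, {"dx": -1.42, "dy": -0.68, "dz": 0, "wx": 0, "wy": 0, "wz": 0, "hand": 5}, {"dx": -1.45, "dy": -0.9, "dz": 0, "wx": 0, "wy": 0, "wz": 0, "hand": 5}, {"dx": -1.45, "dy": -0.9, "dz": 0, "wx": 0, "wy": 0, "wz": 0, "hand": 5}]'

```text
clock: 9.4
eef_pos: [0.6479, 0.1715, 0.3026]
tool_rot: [0.211, 0.977, -0.0, 0.001]
ft_force: [0.2, -0.2, -0.3]
grip_width: 0.0048
grasp_force: 0.0
```

```bash
python3 - <<'E'
from h import *
o=bot.get_obs(); print(o['eef_pos'],o['ft_force'],o['grip_width'],o['grasp_force'],o['joint_pos'].round(2))
h=np.array([.6069,.1915]); k=o['eef_pos'][:2]; v=k-h; print(np.linalg.norm(v),np.degrees(np.arctan2(v[1],v[0])))
E
python3 circ.py -25 4 14
```

```text
[0.64785569 0.1715162  0.30263175] [ 0.24237633 -0.2230164  -0.28771489] 0.004784923942941914 0.0 [ 0.26  0.62  0.82  1.77 -0.    0.69]
0.0455710533699423 -26.00945752773934
[0.64785569 0.1715162  0.30263175]
1 [ 0.   -0.07]
2 [ 0.01 -0.14]
3 [ 0.02 -0.21]
4 [ 0.04 -0.28]
5 [ 0.06 -0.34]
6 [ 0.09 -0.41]
7 [ 0.12 -0.47]
8 [ 0.16 -0.53]
9 [ 0.2  -0.59]
10 [ 0.24 -0.64]
11 [ 0.29 -0.69]
12 [ 0.34 -0.74]
13 [ 0.39 -0.78]
14 [ 0.45 -0.82]
```

Request:
drive_tool --rows '[{"dx": 0, "dy": 0, "dz": -1, "wx": 0, "wy": 0, "wz": 0, "hand": 5}, {"dx": 0, "dy": 0, "dz": -1.8, "wx": 0, "wy": 0, "wz": 0, "hand": 45}, {"dx": 0, "dy": 0, "dz": -1.8, "wx": 0, "wy": 0, "wz": 0, "hand": 45}, {"dx": 0, "dy": 0, "dz": -1.8, "wx": 0, "wy": 0, "wz": 0, "hand": 45}]'

```text
clock: 9.8
eef_pos: [0.6224, 0.1616, 0.4003]
tool_rot: [0.214, 0.977, -0.006, -0.011]
ft_force: [0.8, 0.5, 0.6]
grip_width: 0.0447
grasp_force: 0.0
```

```bash
python3 - <<'E'
from h import *
o=bot.get_obs(); im=save('wrist','w4'); save('side','s4'); print(o['eef_pos'])
for c in('wrist','side'):
  for t in ['crank_grip','wheel_hub']: print(c,t,[(np.round(d['extent'],0).tolist(),round(d['score'],2)) for d in bot.look_for(c,t)[:3]])
E
```

```text
[0.62243385 0.16163135 0.40028291]
wrist crank_grip [([343.0, 150.0, 36.0, 26.0], 0.72)]
wrist wheel_hub [([289.0, 155.0, 146.0, 123.0], 0.67)]
side crank_grip [([243.0, 138.0, 7.0, 13.0], 0.38)]
side wheel_hub [([246.0, 145.0, 33.0, 28.0], 0.72), ([267.0, 210.0, 26.0, 19.0], 0.28)]
```

View pics/w4.png

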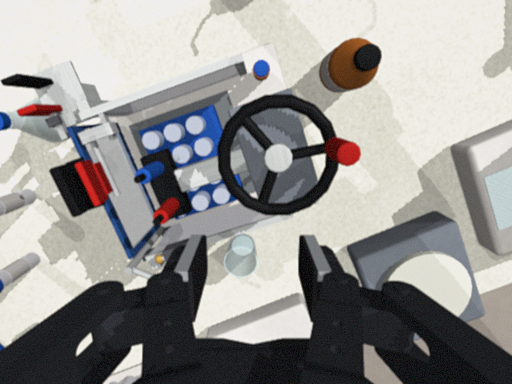

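```bash
python3 - <<'E'
from h import *
o=bot.get_obs()
f=lambda n,u,v,z:print(n,atz(ray('wrist',u,v,o),z).round(4))
f('hub',278,156,.279);k=atz(ray('wrist',349,153,o),.330);f('knobtop',349,153,.33);f('knobbase',332,151,.287)
h=np.array([.6069,.1915]); v=k[:2]-h; print(np.linalg.norm(v),np.degrees(np.arctan2(v[1],v[0])))
for n,u,v,z in [('grip',70,189,.227),('trig',93,183,.227),('tab',38,109,.219),('ear',26,81,.22),('hinge',133,262,.185)]: f(n,u,v,z)
im=cv2.imread('pics/w4.png');print(o['joint_pos'].round(3))
E
```

```text
hub [0.605  0.1936 0.279 ]
knobtop [0.6167 0.242  0.33  ]
knobbase [0.6192 0.2382 0.287 ]
0.05142958896836256 79.01492346787944
grip [ 0.5516 -0.0314  0.227 ]
trig [ 0.5563 -0.0042  0.227 ]
tab [ 0.4625 -0.0196  0.219 ]
ear [ 0.434  -0.0143  0.22  ]
hinge [ 0.6699 -0.0376  0.185 ]
[0.256 0.72  1.274 2.149 0.    0.685]
```

```bash
python3 - <<'E'
from h import *
print(delta([.6165,.241,.36],down(222)))
E
```

```text
(array([0.744, 1.385, 0.792]), array([ -0.025,  -0.296, -13.318]))
```

Request:
drive_tool --rows '[{"dx": 0.74, "dy": 1.38, "dz": 0.3, "wx": 0, "wy": 0, "wz": -3, "hand": 45}, {"dx": 0.74, "dy": 1.38, "dz": 0.5, "wx": 0, "wy": 0, "wz": -6, "hand": 45}, {"dx": 0.74, "dy": 1.38, "dz": 0.79, "wx": 0, "wy": 0, "wz": -9, "hand": 45}, {"dx": 0.74, "dy": 1.38, "dz": 0.79, "wx": 0, "wy": -0.3, "wz": -13.3, "hand": 45}, {"dx": 0.74, "dy": 1.38, "dz": 0.79, "wx": 0, "wy": -0.3, "wz": -13.3, "hand": 45}, {"dx": 0.74, "dy": 1.38, "dz": 0.79, "wx": 0, "wy": -0.3, "wz": -13.3, "hand": 45}, {"dx": 0.74, "dy": 1.38, "dz": 0.79, "wx": 0, "wy": -0.3, "wz": -13.3, "hand": 45}, {"dx": 0.74, "dy": 1.38, "dz": 0.79, "wx": 0, "wy": -0.3, "wz": -13.3, "hand": 45}, {"dx": 0.74, "dy": 1.38, "dz": 0.79, "wx": 0, "wy": -0.3, "wz": -13.3, "hand": 45}, {"dx": 0.74, "dy": 1.38, "dz": 0.79, "wx": 0, "wy": -0.3, "wz": -13.3, "hand": 45}]'

```text
clock: 11.1
eef_pos: [0.6166, 0.241, 0.3607]
tool_rot: [-0.357, 0.934, -0.001, 0.001]
ft_force: [-0.4, -0.6, -0.3]
grip_width: 0.0449
grasp_force: 0.0
```

```bash
python3 - <<'E'
from h import *
o=bot.get_obs(); print(o['eef_pos'],o['ft_force'],o['joint_pos'].round(2),R.from_quat(o['tool_rot']).as_matrix().round(3).tolist())
im=save('wrist','w5')
for t in ['crank_grip','wheel_hub']: print(t,[(np.round(d['extent'],0).tolist(),round(d['score'],2)) for d in bot.look_for('wrist',t)[:3]])
print(proj('wrist',[.6165,.241,.332],o))
# red blob
hsv=cv2.cvtColor(im,cv2.COLOR_RGB2HSV); m=(((hsv[...,0]<8)|(hsv[...,0]>172))&(hsv[...,1]>170)&(hsv[...,2]>90)).astype(np.uint8)
n,l,s,c=cv2.connectedComponentsWithStats(m)
for i in range(1,n):
    if s[i,4]>60: print(s[i],c[i].round())
print(delta([.6165,.241,.305],down(222)))
E
```

```text
[0.61655821 0.24096522 0.36074391] [-0.37010507 -0.64789182 -0.32476275] [ 0.37  0.66  1.04  1.95 -0.   -0.36] [[-0.745, -0.667, 0.002], [-0.667, 0.745, -0.002], [-0.0, -0.003, -1.0]]
crank_grip [([249.0, 209.0, 29.0, 39.0], 0.73)]
wheel_hub [([213.0, 151.0, 144.0, 162.0], 0.82)]
(np.float64(250.50270405245732), np.float64(218.73961347515558))
[ 63  23  47  31 751] [88. 39.]
[474  35  38  14 328] [493.  41.]
[481  54  31  22 289] [499.  63.]
[236 194  27  36 565] [250. 215.]
(array([0.004, 0.006, 1.114]), array([-0.03 ,  0.005, -0.027]))
```

Request:
drive_tool --rows '[{"dx": 0, "dy": 0, "dz": 0.6, "wx": 0, "wy": 0, "wz": 0, "hand": 45}, {"dx": 0, "dy": 0, "dz": 1.1, "wx": 0, "wy": 0, "wz": 0, "hand": 45}, {"dx": 0, "dy": 0, "dz": 1.1, "wx": 0, "wy": 0, "wz": 0, "hand": 45}, {"dx": 0, "dy": 0, "dz": 1.1, "wx": 0, "wy": 0, "wz": 0, "hand": 5}, {"dx": 0, "dy": 0, "dz": 1.1, "wx": 0, "wy": 0, "wz": 0, "hand": 5}, {"dx": 0, "dy": 0, "dz": 1.1, "wx": 0, "wy": 0, "wz": 0, "hand": 5}, {"dx": 0, "dy": 0, "dz": 1.1, "wx": 0, "wy": 0, "wz": 0, "hand": 5}]'

```text
clock: 11.95
eef_pos: [0.6178, 0.2407, 0.3082]
tool_rot: [-0.358, 0.934, -0.002, 0.003]
ft_force: [0.4, -2.4, 4.3]
grip_width: 0.0146
grasp_force: 58.8
```

```bash
python3 - <<'E'
from h import *
o=bot.get_obs(); print(o['eef_pos'],o['ft_force'],o['grip_width'],o['grasp_force'])
Rt=R.from_quat(o['tool_rot']); c=lambda a:np.array([np.cos(np.radians(a)),np.sin(np.radians(a)),0])*.05
for i in range(1,18): a=78-10*i; print(i,a,(Rt.inv().apply(c(a)-c(78))/.05)[:2].round(2))
E
```

```text
[0.6177726  0.24065201 0.30820798] [ 0.39649601 -2.40120744  4.30345999] 0.014550956636500424 58.77903699874878
1 68 [-0.09 -0.15]
2 58 [-0.15 -0.31]
3 48 [-0.19 -0.48]
4 38 [-0.19 -0.66]
5 28 [-0.16 -0.83]
6 18 [-0.11 -0.99]
7 8 [-0.02 -1.15]
8 -2 [ 0.09 -1.28]
9 -12 [ 0.22 -1.4 ]
10 -22 [ 0.37 -1.49]
11 -32 [ 0.53 -1.55]
12 -42 [ 0.7  -1.58]
13 -52 [ 0.88 -1.59]
14 -62 [ 1.05 -1.56]
15 -72 [ 1.21 -1.5 ]
16 -82 [ 1.37 -1.42]
17 -92 [ 1.5  -1.31]
```

Request:
drive_tool --rows '[{"dx": -0.09, "dy": -0.15, "dz": 0, "wx": 0, "wy": 0, "wz": 1, "hand": 5}, {"dx": -0.15, "dy": -0.31, "dz": 0, "wx": 0, "wy": 0, "wz": 2, "hand": 5}, {"dx": -0.19, "dy": -0.48, "dz": 0, "wx": 0, "wy": 0, "wz": 3, "hand": 5}, {"dx": -0.19, "dy": -0.66, "dz": 0, "wx": 0, "wy": 0, "wz": 4, "hand": 5}, {"dx": -0.16, "dy": -0.83, "dz": 0, "wx": 0, "wy": 0, "wz": 5, "hand": 5}, {"dx": -0.11, "dy": -0.99, "dz": 0, "wx": 0, "wy": 0, "wz": 6, "hand": 5}, {"dx": -0.02, "dy": -1.15, "dz": 0, "wx": 0, "wy": 0, "wz": 7, "hand": 5}, {"dx": 0.09, "dy": -1.28, "dz": 0, "wx": 0, "wy": 0, "wz": 8, "hand": 5}, {"dx": 0.22, "dy": -1.4, "dz": 0, "wx": 0, "wy": 0, "wz": 9, "hand": 5}, {"dx": 0.37, "dy": -1.49, "dz": 0, "wx": 0, "wy": 0, "wz": 10, "hand": 5}, {"dx": 0.53, "dy": -1.55, "dz": 0, "wx": 0, "wy": 0, "wz": 11, "hand": 5}, {"dx": 0.7, "dy": -1.58, "dz": 0, "wx": 0, "wy": 0, "wz": 12, "hand": 5}, {"dx": 0.7, "dy": -1.58, "dz": 0, "wx": 0, "wy": 0, "wz": 12, "hand": 5}]'

```text
clock: 13.25
eef_pos: [0.6397, 0.2261, 0.3091]
tool_rot: [0.141, 0.988, 0.068, -0.013]
ft_force: [12.1, 104.5, -12.3]
grip_width: 0.0141
grasp_force: 59.4
```

```bash
python3 - <<'E'
from h import *
o=bot.get_obs(); print(o['eef_pos'],o['ft_force'],o['grip_width'],o['grasp_force'],o['joint_pos'].round(2))
h=np.array([.6060,.1925]); k=o['eef_pos'][:2]; v=k-h; print(np.linalg.norm(v),np.degrees(np.arctan2(v[1],v[0])))
Rt=R.from_quat(o['tool_rot']); c=lambda a:np.array([np.cos(np.radians(a)),np.sin(np.radians(a)),0])*.05
for i in range(1,10): a=-42-5*i; print(i,a,(Rt.inv().apply(c(a)-c(-42))/.05)[:2].round(2))
E
```

```text
[0.63965783 0.22607891 0.30907564] [ 12.14685114 104.45016008 -12.28270026] 0.01412070884113066 59.43022772669792 [0.28 0.61 0.8  1.74 0.14 0.56]
0.04754358144108725 44.93274736792903
1 -47 [ 0.04 -0.08]
2 -52 [ 0.09 -0.15]
3 -57 [ 0.14 -0.22]
4 -62 [ 0.2  -0.28]
5 -67 [ 0.27 -0.34]
6 -72 [ 0.34 -0.39]
7 -77 [ 0.41 -0.44]
8 -82 [ 0.49 -0.47]
9 -87 [ 0.57 -0.51]
```

Request:
drive_tool --rows '[{"dx": 0.2, "dy": 0.6, "dz": 0, "wx": 0, "wy": 0, "wz": 0, "hand": 5}, {"dx": 0.44, "dy": 1.15, "dz": 0, "wx": 0, "wy": 0, "wz": 0, "hand": 5}, {"dx": 0.44, "dy": 1.15, "dz": 0, "wx": 0, "wy": 0, "wz": 0, "hand": 5}]'

```text
clock: 13.55
eef_pos: [0.64, 0.2304, 0.3087]
tool_rot: [0.152, 0.988, 0.004, 0.004]
ft_force: [4.7, 9.4, 3.7]
grip_width: 0.0143
grasp_force: 62.5
```

```bash
python3 - <<'E'
from h import *
o=bot.get_obs(); print(o['clock'],o['eef_pos'],o['ft_force'],o['grip_width'],o['grasp_force'],o['joint_pos'].round(2))
h=np.array([.6060,.1925]); k=o['eef_pos'][:2]; v=k-h; print(np.linalg.norm(v),np.degrees(np.arctan2(v[1],v[0])))
a=save('scene','c6')[140:300,190:325];b=save('side','d6')[130:255,205:325]
a=cv2.resize(a,(400,474),interpolation=cv2.INTER_CUBIC); b=cv2.resize(b,(400,417),interpolation=cv2.INTER_CUBIC)
p=np.zeros((474,800,3),np.uint8); p[:474,:400]=a; p[:417,400:]=b; cv2.imwrite('pics/crop6.png',cv2.convertScaleAbs(p[...,::-1],alpha=1.5,beta=15))
E
```

```text
13.55 [0.63997709 0.23042861 0.30869092] [4.69973994 9.35622049 3.69604058] 0.014280745334417071 62.47724175453186 [0.34 0.65 0.88 1.8  0.   0.65]
0.050921724915050474 48.145476421809555
```

View pics/crop6.png

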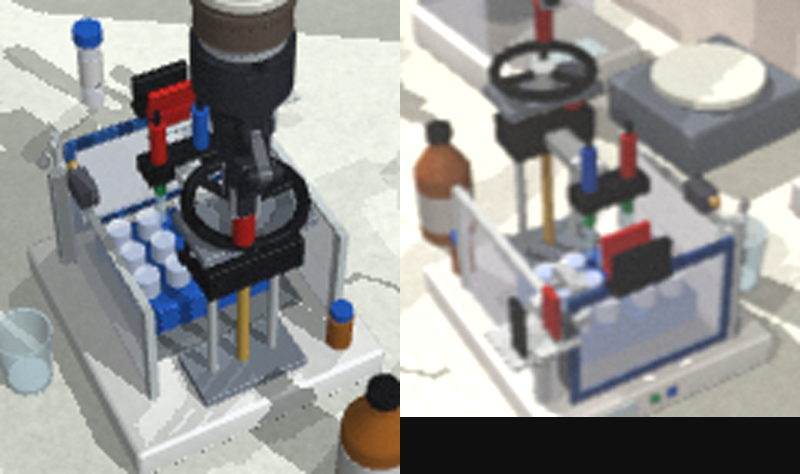

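```bash
python3 - <<'E'
import cv2,numpy as np
p=[cv2.resize(cv2.imread(f)[140:195,228:278],(400,440),interpolation=cv2.INTER_CUBIC) for f in ('pics/side0.png','pics/d6.png')]
cv2.imwrite('pics/z6.png',cv2.convertScaleAbs(np.hstack(p),alpha=1.6,beta=20))
E
```

```text
(no output)
```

View pics/z6.png

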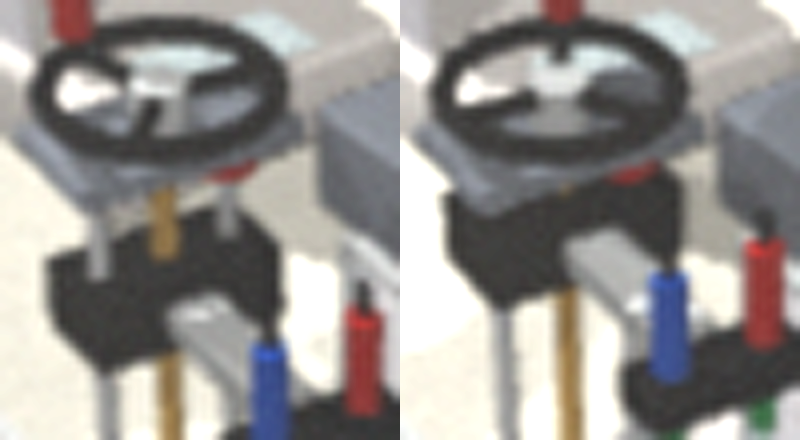

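Request:
drive_tool --rows '[{"dx": 0, "dy": 0, "dz": 0, "wx": 0, "wy": 0, "wz": 0, "hand": 45}, {"dx": 0, "dy": 0, "dz": 0, "wx": 0, "wy": 0, "wz": 0, "hand": 45}, {"dx": 0, "dy": 0, "dz": 0, "wx": 0, "wy": 0, "wz": 0, "hand": 45}, {"dx": 0, "dy": 0, "dz": -0.5, "wx": 0, "wy": 0, "wz": 0, "hand": 45}, {"dx": 0, "dy": 0, "dz": -1.1, "wx": 0, "wy": 0, "wz": 0, "hand": 45}, {"dx": 0, "dy": 0, "dz": -1.1, "wx": 0, "wy": 0, "wz": 0, "hand": 45}]'

```text
clock: 14.25
eef_pos: [0.6418, 0.22, 0.3662]
tool_rot: [0.158, 0.987, 0.002, 0.006]
ft_force: [0.0, -0.0, -0.1]
grip_width: 0.045
grasp_force: 0.0
```

```bash
python3 - <<'E'
from h import *
o=bot.get_obs(); print(o['clock'],o['eef_pos'],o['ft_force'],o['grip_width'])
print(delta([.445,-.025,.36],down(80)),delta([.445,-.025,.31],down(80)))
E
```

```text
14.25 [0.64184214 0.21995334 0.36623025] [ 0.02793708 -0.04819439 -0.06921494] 0.045025357530826975
(array([ 2.218, -5.881,  0.071]), array([ 0.135,  0.057, 16.373])) (array([ 2.228, -5.887,  1.071]), array([ 0.135,  0.057, 16.373]))
```

Request:
drive_tool --rows '[{"dx": 1, "dy": -3, "dz": 0, "wx": 0, "wy": 0, "wz": 8, "hand": 65}, {"dx": 1, "dy": -3, "dz": 0, "wx": 0, "wy": 0, "wz": 8, "hand": 65}, {"dx": 1, "dy": -3, "dz": 0, "wx": 0, "wy": 0, "wz": 8, "hand": 65}, {"dx": 2.22, "dy": -5.88, "dz": 0, "wx": 0.13, "wy": 0, "wz": 16.4, "hand": 65}, {"dx": 2.22, "dy": -5.88, "dz": 0.3, "wx": 0.13, "wy": 0, "wz": 16.4, "hand": 65}, {"dx": 2.22, "dy": -5.88, "dz": 0.5, "wx": 0.13, "wy": 0, "wz": 16.4, "hand": 65}, {"dx": 2.22, "dy": -5.88, "dz": 1.07, "wx": 0.13, "wy": 0, "wz": 16.4, "hand": 65}, {"dx": 2.22, "dy": -5.88, "dz": 1.07, "wx": 0.13, "wy": 0, "wz": 16.4, "hand": 65}, {"dx": 2.22, "dy": -5.88, "dz": 1.07, "wx": 0.13, "wy": 0, "wz": 16.4, "hand": 65}, {"dx": 2.22, "dy": -5.88, "dz": 1.07, "wx": 0.13, "wy": 0, "wz": 16.4, "hand": 65}, {"dx": 2.22, "dy": -5.88, "dz": 1.07, "wx": 0.13, "wy": 0, "wz": 16.4, "hand": 65}]'

```text
clock: 15.35
eef_pos: [0.4432, -0.0254, 0.3069]
tool_rot: [0.767, 0.642, -0.005, 0.0]
ft_force: [-0.4, 0.2, -0.1]
grip_width: 0.0649
grasp_force: 0.0
```

```bash
python3 - <<'E'
from h import *
o=bot.get_obs(); print(o['clock'],o['eef_pos'],o['ft_force'],o['joint_pos'].round(2),o['joint_vel'].round(2))
im=save('wrist','w7'); np.save('o7.npy',o,allow_pickle=True)
for t in ['catch_tab','catch_pinch','handle_pinch','trigger']: print(t,[(np.round(d['extent'],0).tolist(),round(d['score'],2)) for d in bot.look_for('wrist',t)[:3]])
E
```

```text
15.35 [ 0.44318516 -0.02544161  0.3069369 ] [-0.40998433  0.18642518 -0.07685639] [-0.05  0.11  0.09  1.56 -0.01  1.7 ] [ 0.01  0.    0.01  0.   -0.   -0.08]
catch_tab [([286.0, 189.0, 40.0, 37.0], 0.79)]
catch_pinch [([365.0, 107.0, 292.0, 213.0], 0.75)]
handle_pinch [([400.0, 155.0, 218.0, 88.0], 0.57)]
trigger [([365.0, 138.0, 128.0, 54.0], 0.89)]
```

View pics/w7.png

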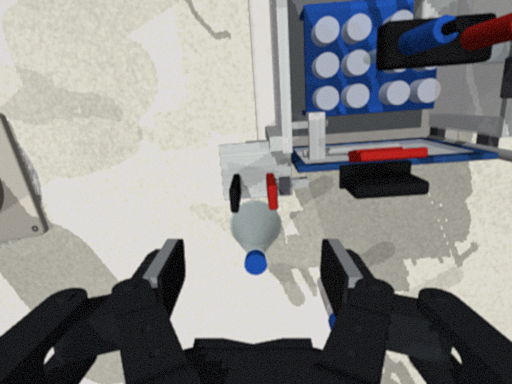

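```bash
python3 - <<'E'
from h import *
o=np.load('o7.npy',allow_pickle=True).item(); im=cv2.imread('pics/w7.png'); hsv=cv2.cvtColor(im,cv2.COLOR_BGR2HSV)
m=(((hsv[...,0]<8)|(hsv[...,0]>172))&(hsv[...,1]>150)&(hsv[...,2]>60)).astype(np.uint8); m[:,460:]=0
k=(hsv[...,2]<45).astype(np.uint8); k[215:]=0;k[:135]=0;k[:,440:]=0
def W(u,v,z): return atz(ray('wrist',u,v,o),z).round(4)
for nm,mm in(('red',m),('black',k)):
    n,l,s,c=cv2.connectedComponentsWithStats(mm)
    for i in range(1,n):
        if s[i,4]>60: 
            ys,xs=np.where(l==i); r=cv2.minAreaRect(np.float32(np.c_[xs,ys])); print(nm,s[i].tolist(),c[i].round(1),np.round(r[0],1),np.round(r[1],1),round(r[2],1))
# column profiles rows 170..212 V and S at tab & ear
for u in (271,236): print(u,[(v,int(hsv[v,u,0]),int(hsv[v,u,2])) for v in range(170,214,2)])
print(W(272,195,.219),W(236,197,.22), o['eef_pos'])
E
```

```text
red [348, 147, 80, 15, 840] [386.5 153.9] [387.4 153.6] [11.6 78.7] 86.1
red [267, 174, 10, 35, 284] [271.6 191.3] [271.5 191. ] [34.  9.] 90.0
black [340, 161, 88, 37, 2525] [380.8 179.5] [383.1 178.9] [33.9 87.1] 86.1
black [230, 175, 11, 37, 293] [235.  192.9] [235. 193.] [36. 10.] 90.0
271 [(170, 60, 174), (172, 7, 148), (174, 1, 110), (176, 0, 116), (178, 1, 117), (180, 1, 115), (182, 2, 117), (184, 1, 124), (186, 2, 169), (188, 0, 182), (190, 1, 171), (192, 1, 175), (194, 1, 171), (196, 0, 174), (198, 1, 173), (200, 1, 177), (202, 1, 175), (204, 1, 171), (206, 1, 174), (208, 1, 168), (210, 5, 129), (212, 87, 144)]
236 [(170, 80, 182), (172, 120, 178), (174, 90, 65), (176, 120, 14), (178, 90, 21), (180, 90, 20), (182, 135, 20), (184, 90, 20), (186, 133, 17), (188, 30, 17), (190, 46, 23), (192, 53, 27), (194, 132, 9), (196, 163, 23), (198, 90, 23), (200, 78, 22), (202, 75, 15), (204, 131, 8), (206, 108, 24), (208, 140, 19), (210, 72, 10), (212, 90, 85)]
[ 0.4565 -0.0312  0.219 ] [ 0.427  -0.0275  0.22  ] [ 0.44318516 -0.02544161  0.3069369 ]
```

```bash
python3 - <<'E'
from h import *
print(delta([.436,-.0305,.203],down(83.5)))
E
```

```text
(array([-0.121, -0.123,  2.088]), array([-0.062,  0.088, -0.7  ]))
```

Request:
drive_tool --rows '[{"dx": -0.12, "dy": -0.12, "dz": 0.3, "wx": 0, "wy": 0, "wz": -0.7, "hand": 80}, {"dx": -0.12, "dy": -0.12, "dz": 0.8, "wx": 0, "wy": 0, "wz": -0.7, "hand": 80}, {"dx": -0.12, "dy": -0.12, "dz": 1.2, "wx": 0, "wy": 0, "wz": -0.7, "hand": 80}, {"dx": -0.12, "dy": -0.12, "dz": 1.6, "wx": 0, "wy": 0, "wz": -0.7, "hand": 80}, {"dx": -0.12, "dy": -0.12, "dz": 1.9, "wx": 0, "wy": 0, "wz": -0.7, "hand": 80}, {"dx": -0.12, "dy": -0.12, "dz": 2.08, "wx": 0, "wy": 0, "wz": -0.7, "hand": 80}, {"dx": -0.12, "dy": -0.12, "dz": 2.08, "wx": 0, "wy": 0, "wz": -0.7, "hand": 80}, {"dx": -0.12, "dy": -0.12, "dz": 2.08, "wx": 0, "wy": 0, "wz": -0.7, "hand": 80}]'

```text
clock: 16.4
eef_pos: [0.4366, -0.0304, 0.204]
tool_rot: [0.746, 0.666, -0.004, 0.001]
ft_force: [-0.7, 0.4, -1.4]
grip_width: 0.0797
grasp_force: 0.0
```

Request:
drive_tool --rows '[{"dx": 0, "dy": 0, "dz": 0, "wx": 0, "wy": 0, "wz": 0, "hand": 45}, {"dx": 0, "dy": 0, "dz": 0, "wx": 0, "wy": 0, "wz": 0, "hand": 35}, {"dx": 0, "dy": 0, "dz": 0, "wx": 0, "wy": 0, "wz": 0, "hand": 25}, {"dx": 0, "dy": 0, "dz": 0, "wx": 0, "wy": 0, "wz": 0, "hand": 20}, {"dx": 0, "dy": 0, "dz": 0, "wx": 0, "wy": 0, "wz": 0, "hand": 20}, {"dx": 0, "dy": 0, "dz": 0, "wx": 0, "wy": 0, "wz": 0, "hand": 20}, {"dx": 0, "dy": 0, "dz": 0, "wx": 0, "wy": 0, "wz": 0, "hand": 20}]'

```text
clock: 17.1
eef_pos: [0.4361, -0.0304, 0.2034]
tool_rot: [0.746, 0.665, -0.005, 0.0]
ft_force: [-0.2, -0.7, -0.8]
grip_width: 0.0197
grasp_force: 0.0
```

Request:
drive_tool --rows '[{"dx": 0, "dy": 0, "dz": 0, "wx": 0, "wy": 0, "wz": 0, "hand": 14}, {"dx": 0, "dy": 0, "dz": 0, "wx": 0, "wy": 0, "wz": 0, "hand": 10}, {"dx": 0, "dy": 0, "dz": 0, "wx": 0, "wy": 0, "wz": 0, "hand": 10}, {"dx": 0, "dy": 0, "dz": 0, "wx": 0, "wy": 0, "wz": 0, "hand": 10}]'

```text
clock: 17.5
eef_pos: [0.4362, -0.0304, 0.2034]
tool_rot: [0.746, 0.665, -0.005, 0.0]
ft_force: [-0.0, 0.0, 0.1]
grip_width: 0.0102
grasp_force: 0.0
```

```bash
python3 - <<'E'
from h import *
o=bot.get_obs(); print(o['grip_width'],o['grasp_force'],o['ft_force'])
im=save('wrist','w8'); hsv=cv2.cvtColor(im,cv2.COLOR_RGB2HSV)
m=(((hsv[...,0]<8)|(hsv[...,0]>172))&(hsv[...,1]>150)&(hsv[...,2]>60)).astype(np.uint8)
n,l,s,c=cv2.connectedComponentsWithStats(m)
for i in range(1,n):
    if s[i,4]>60: print(s[i].tolist(),c[i].round(1))
print('proj pinch top',proj('wrist',[.4455,-.031,.219],o),proj('wrist',o['eef_pos'],o))
for x in range(150,370,10): print(x,im[250,x].tolist(),end=' ')
E
```

```text
0.01017365244150651 0.0 [-0.04291029  0.04663169  0.14048694]
[407, 177, 105, 25, 2218] [463.5 188.4]
[282, 202, 22, 64, 877] [292.3 229.9]
proj pinch top (np.float64(273.6716971985121), np.float64(246.49640422867023)) (np.float64(255.2318718082324), np.float64(234.79346884074334))
150 [226, 223, 219] 160 [230, 228, 218] 170 [229, 227, 221] 180 [230, 228, 224] 190 [228, 226, 222] 200 [227, 225, 219] 210 [218, 216, 202] 220 [26, 27, 29] 230 [119, 121, 122] 240 [21, 21, 23] 250 [156, 167, 168] 260 [156, 166, 165] 270 [121, 122, 124] 280 [86, 86, 90] 290 [22, 31, 30] 300 [157, 26, 23] 310 [184, 184, 174] 320 [191, 192, 179] 330 [185, 182, 171] 340 [168, 166, 155] 350 [170, 170, 158] 360 [168, 168, 156]
```

```bash
python3 - <<'E'
from h import *
o=bot.get_obs(); im=cv2.imread('pics/w8.png'); hsv=cv2.cvtColor(im,cv2.COLOR_BGR2HSV)
e=o['eef_pos']
print('aligned proj',proj('wrist',e+[0,0,.016],o))
m=(((hsv[...,0]<8)|(hsv[...,0]>172))&(hsv[...,1]>150)&(hsv[...,2]>60))
for v in range(196,272,4):
    xs=np.where(m[v,270:320])[0]; print(v,(xs.min()+270,xs.max()+270,int(hsv[v,270+int(np.median(xs)),2])) if len(xs) else None)
def txt(img): 
    for v in range(190,300,5): print(v,''.join('R' if m[v,x] else ('#' if hsv[v,x,2]<50 else ('+' if hsv[v,x,2]<140 else '.')) for x in range(180,340,2)))
txt(im)
E
```

```text
aligned proj (np.float64(255.3171875021228), np.float64(247.67738063928343))
196 None
200 None
204 (np.int64(282), np.int64(292), 122)
208 (np.int64(282), np.int64(293), 121)
212 (np.int64(282), np.int64(295), 126)
216 (np.int64(282), np.int64(297), 127)
220 (np.int64(282), np.int64(298), 127)
224 (np.int64(282), np.int64(300), 120)
228 (np.int64(282), np.int64(302), 145)
232 (np.int64(283), np.int64(303), 165)
236 (np.int64(283), np.int64(302), 162)
240 (np.int64(284), np.int64(302), 163)
244 (np.int64(289), np.int64(302), 166)
248 (np.int64(293), np.int64(302), 163)
252 (np.int64(294), np.int64(302), 160)
256 (np.int64(296), np.int64(301), 174)
260 (np.int64(297), np.int64(301), 155)
264 (np.int64(298), np.int64(300), 127)
268 None
190 ....................................................................++.+++++++++
195 ........................................................................++++++++
200 ..........................+####+..........................................++++++
205 ..........................#####++..................RRRRRR+..................++++
210 ............
[... 813 characters left out ...]
R+..................
260 ...............######++++++++##+..........###+++++++######+RR...................
265 ..............#######+++++++###+..........###+++++++#######R+...................
270 .............+##########++..###+..........###+..++##########+...................
275 ..........+###############++###+..........###++################+................
280 .........+#####################+..........######################..........+#####
285 ..+++##########################...........+##########################+++..######
290 ###############################...........+#####################################
295 ##############################+.....+++...+#####################################
```

```bash
python3 - <<'E'
from h import *
o=bot.get_obs(); Rt=R.from_quat(o['tool_rot'])
for x in (.011,0,-.011,-.022):
  for z in (.011,-.008,-.03): print(x,z,np.round(proj('wrist',o['eef_pos']+Rt.apply([x,.005,z]),o),0))
M=np.array(bot.get_calibration('wrist')['mount']); print(M.round(4))
E
```

```text
0.011 0.011 [264. 210.]
0.011 -0.008 [265. 221.]
0.011 -0.03 [267. 239.]
0 0.011 [264. 227.]
0 -0.008 [265. 241.]
0 -0.03 [267. 261.]
-0.011 0.011 [263. 244.]
-0.011 -0.008 [265. 260.]
-0.011 -0.03 [266. 282.]
-0.022 0.011 [263. 261.]
-0.022 -0.008 [264. 278.]
-0.022 -0.03 [266. 302.]
[[ 1.500e-03  9.610e-01  2.764e-01  7.000e-02]
 [ 1.000e+00 -1.600e-03 -1.000e-04 -1.600e-03]
 [ 3.000e-04  2.764e-01 -9.610e-01 -1.614e-01]
 [ 0.000e+00  0.000e+00  0.000e+00  1.000e+00]]
```

```bash
python3 - <<'E'
from h import *
print(bot.tip_extent)
im=cv2.imread('pics/w3.png'); hsv=cv2.cvtColor(im,cv2.COLOR_BGR2HSV)
for v in range(225,330,6): print(v,''.join('#' if hsv[v,x,2]<50 else ('+' if hsv[v,x,2]<140 else '.') for x in range(170,340,2)))
E
```

```text
0.011
225 ++++++++++++++++++++++++++++++++++#+++++++++++++++...................................
231 ++++++++++++++++++++++++++++++#####+++++++++++++++...................................
237 .....+++++++++++##+++++++##########+++++++++++++++++.............+#++++++............
243 ......+++++++++###+++############+++++++++.+....+++++............####+++++...........
249 #######+++++++###############++++++++..............+#............#####+++++++###+....
255 #####+++++++######++####+++....++++................+++...........######+++++++####+..
261 ####+++++++#######+..+++.......++++............+++++#+..........+#######++++++++####+
267 ###+++++++#########...+...++++++++++.........+++++++#+..........+########++++++++####
273 ###++....+########+..++++++++++++++++++.+++++++++####+...........#########++.+++#####
279 ######+..+########+++.++++++++++++++++++++++########+............+########+++########
285 ###################+.++++++++++++++++++++++########+..............###################
291 ###################+.++++++++++++++++++++#########.................##################
297 ####################++++++++++++++++++###########...................#################
303 ####################+.+++++++++++++###########+.....................+################
309 #####################+++++++++#############+.........................+###############
315 ###########+##+#########################+.............................###############
321 ####################################++.................................+#############
327 #############################++........................................+#############
```

Request:
drive_tool --rows '[{"dx": 0, "dy": 0, "dz": 0, "wx": 0, "wy": 0, "wz": 0, "hand": 64}, {"dx": 0, "dy": 0, "dz": 0, "wx": 0, "wy": 0, "wz": 0, "hand": 64}, {"dx": 0, "dy": 0, "dz": 0, "wx": 0, "wy": 0, "wz": 0, "hand": 64}, {"dx": 0, "dy": 0, "dz": 0, "wx": 0, "wy": 0, "wz": 0, "hand": 64}]'

```text
clock: 17.95
eef_pos: [0.4362, -0.0304, 0.2035]
tool_rot: [0.746, 0.665, -0.005, 0.0]
ft_force: [-0.2, 0.6, -0.2]
grip_width: 0.0637
grasp_force: 0.0
```

```bash
python3 - <<'E'
from h import *
def red(f,x0,x1,y0,y1):
    hsv=cv2.cvtColor(cv2.imread(f),cv2.COLOR_BGR2HSV)
    m=((hsv[...,0]<8)|(hsv[...,0]>172))&(hsv[...,1]>140)&(hsv[...,2]>40); m=m[y0:y1,x0:x1]
    ys,xs=np.where(m); print(f,xs.min()+x0,xs.max()+x0,ys.min()+y0,ys.max()+y0,len(xs))
red('pics/side0.png',225,255,120,152); red('pics/d6.png',235,260,110,150)
red('pics/scene0.png',280,296,195,225); red('pics/c6.png',262,282,195,228)
k=np.array([.606,.1925])+.05*np.array([np.cos(np.radians(47)),np.sin(np.radians(47))])
for z in (.286,.2977,.31,.32,.332): print(z,np.round(proj('side',[*k,z]),1),np.round(proj('scene',[*k,z]),1))
# now: fingers over catch, dump side & scene around tips
o=bot.get_obs(); Rt=R.from_quat(o['tool_rot'])
for c in('side','scene'):
    save(c,c+'9')
    for y in (-.04,.04):
        for z in (.011,-.026): print(c,y,z,np.round(proj(c,o['eef_pos']+Rt.apply([0,y,z])),1))
im=cv2.cvtColor(cv2.imread('pics/side9.png'),cv2.COLOR_BGR2HSV)
for v in range(186,236,2): print(v,''.join('R' if (im[v,x,1]>140 and (im[v,x,0]<8 or im[v,x,0]>172)) else '#' if im[v,x,2]<50 else ('+' if im[v,x,2]<120 else '.') for x in range(215,300)))
E
```

```text
pics/side0.png 234 238 132 144 56
pics/d6.png 245 249 130 142 36
pics/scene0.png 284 291 201 218 131
pics/c6.png 269 275 212 222 66
0.286 [249.1 141.1] [269.7 220.7]
0.2977 [249.  138.1] [269.7 217.4]
0.31 [248.9 134.9] [269.8 214. ]
0.32 [248.8 132.3] [269.8 211.2]
0.332 [248.7 129.1] [269.8 207.7]
side -0.04 0.011 [231.  230.3]
side -0.04 -0.026 [230.2 220.6]
side 0.04 0.011 [255.3 221.1]
side 0.04 -0.026 [255.1 211.5]
scene -0.04 0.011 [289.2 156.6]
scene -0.04 -0.026 [289.7 147.5]
scene 0.04 0.011 [266.4 164.3]
scene 0.04 -0.026 [266.4 155.2]
186 +++++++++++++####################################################+......+++###+++++++
188 ++++++++..++#################################################++++.........++###++++++
190 ++++++++++.+##########################+++##################++..............++#####++.
192 ++++#++++++++########################++..+########+++..++++++................+++###++
194 ++#+++++++############################++++#######+.....+++++...................++++++
196 ++++++#####++++##################################+.....++++++.++++................+++
198 +++
[... 1002 characters left out ...]
##++++++###++++..+RRRR+++++++++#+++++...++++++++++++++++++++++++++++++
222 ................+++++++####++++++RRRR+++++#++++++++++++++++++++++++++++++++++++++++++
224 .................++++++####+++++++RRRR++++++..+++++++++++++++++++++++++++++++++++++++
226 ...................+++++###+....++RRRR+##++++++++++++++++++++++++++++++++++++++++++++
228 .......................+####+....++RRR+###+++++++++++++++++++++++++++++++++++++++++++
230 .......................+####+...++++RR+###+++++++++++++++++++++++++++++++++++++++++++
232 ..........+............+####+.+.....+++++++++++++++++++++++++++++++++++++++++++++++++
234 .......................++###++........+++++++++++++++++++++++++++++++++++++++++++++++
```

Request:
drive_tool --rows '[{"dx": 0, "dy": 0, "dz": 0.1, "wx": 0, "wy": 0, "wz": 0, "hand": 64}, {"dx": 0, "dy": 0, "dz": 0.2, "wx": 0, "wy": 0, "wz": 0, "hand": 64}, {"dx": 0, "dy": 0, "dz": 0.3, "wx": 0, "wy": 0, "wz": 0, "hand": 64}, {"dx": 0, "dy": 0, "dz": 0.4, "wx": 0, "wy": 0, "wz": 0, "hand": 64}, {"dx": 0, "dy": 0, "dz": 0.4, "wx": 0, "wy": 0, "wz": 0, "hand": 64}]'

```text
clock: 18.55
eef_pos: [0.4353, -0.0305, 0.1824]
tool_rot: [0.746, 0.665, -0.005, -0.0]
ft_force: [0.4, -0.2, -0.2]
grip_width: 0.0638
grasp_force: 0.0
```

Request:
drive_tool --rows '[{"dx": 0, "dy": 0, "dz": 0.45, "wx": 0, "wy": 0, "wz": 0, "hand": 45}, {"dx": 0, "dy": 0, "dz": 0.1, "wx": 0, "wy": 0, "wz": 0, "hand": 35}, {"dx": 0, "dy": 0, "dz": 0.1, "wx": 0, "wy": 0, "wz": 0, "hand": 25}, {"dx": 0, "dy": 0, "dz": 0.1, "wx": 0, "wy": 0, "wz": 0, "hand": 10}, {"dx": 0, "dy": 0, "dz": 0.1, "wx": 0, "wy": 0, "wz": 0, "hand": 10}, {"dx": 0, "dy": 0, "dz": 0.1, "wx": 0, "wy": 0, "wz": 0, "hand": 10}, {"dx": 0, "dy": 0, "dz": 0.1, "wx": 0, "wy": 0, "wz": 0, "hand": 10}]'

```text
clock: 19.25
eef_pos: [0.4334, -0.0303, 0.1795]
tool_rot: [0.746, 0.666, -0.006, -0.001]
ft_force: [-8.6, -0.2, 12.1]
grip_width: 0.0217
grasp_force: 60.5
```

```bash
cat > red.py <<'E'
from h import *
import sys
def show(cam,x0,x1,y0,y1,sx=2,sy=4,name='tmp'):
    im=save(cam,name); hsv=cv2.cvtColor(im,cv2.COLOR_RGB2HSV)
    def ch(p): 
        h,s,v=map(int,p)
        return 'R' if s>140 and v>50 and (h<8 or h>172) else '#' if v<50 else 'B' if s>110 and 95<h<130 else '+' if v<130 else '.'
    for v in range(y0,y1,sy): print(v,''.join(ch(hsv[v,x]) for x in range(x0,x1,sx)))
E
python3 - <<'E'
from red import *
o=bot.get_obs(); print(o['grip_width'],o['grasp_force'],o['ft_force'],o['eef_pos'])
show('wrist',180,360,190,300,name='w10')
E
```

```text
0.02173933389147532 60.52263021469116 [-8.58741246 -0.20772145 12.13392798] [ 0.43344496 -0.03029464  0.17953825]
190 ...................................................................+.++++++++BBBBBB+...+++
194 ...................................................................++++++++++#BBBBBBB+....
198 ..........................................................................+++##BBBBBBBB+..
202 .............................................................................++BBBBBBBBBBB
206 ...............................................................................+BBBBBBBBBB
210 ............................+###+...............................................+BBBBBBBBB
214 ...........................+#####+........RRRRR...................................+BBBBBBB
218 ...........................######+.......RRRRRR+....................................++++++
222 ..........................+######++......RRRRRRR+++.........+...+.++++++++++..............
226 ..........................+######+++.....RRRRRRRR+..++++.+++++.++++++++++++++.............
230 ..........................######
[... 973 characters left out ...]
..+##########+.....................
274 ..+###############..############.........+RRRRRRRR###+.+###############+..................
278 .##################+############.........+RRRRRRRR###++#################+............++###
282 +##############################+..........RRRRRRR########################+.........+######
286 ###############################+..........RRRRRRR##############################++++#######
290 ###############################+..........RRRRRRR#########################################
294 ########################..++++...................+########################################
298 #######################+.........................+########################################
```

Request:
drive_tool --rows '[{"dx": 0, "dy": 0, "dz": 0, "wx": 0, "wy": 0, "wz": 0, "hand": 60}, {"dx": 0, "dy": 0, "dz": 0, "wx": 0, "wy": 0, "wz": 0, "hand": 64}, {"dx": 0, "dy": 0, "dz": 0, "wx": 0, "wy": 0, "wz": 0, "hand": 64}, {"dx": 0, "dy": 0, "dz": -0.8, "wx": 0, "wy": 0, "wz": 0, "hand": 64}, {"dx": 0, "dy": 0, "dz": -1.6, "wx": 0, "wy": 0, "wz": 0, "hand": 64}, {"dx": 0, "dy": 0, "dz": -2.2, "wx": 0, "wy": 0, "wz": 0, "hand": 64}, {"dx": 0, "dy": 0, "dz": -2.2, "wx": 0, "wy": 0, "wz": 0, "hand": 64}]'

```text
clock: 20.0
eef_pos: [0.4394, -0.03, 0.2928]
tool_rot: [0.746, 0.665, -0.002, 0.004]
ft_force: [0.8, 0.5, -0.5]
grip_width: 0.0642
grasp_force: 0.0
```

```bash
python3 - <<'E'
from red import *
o7=np.load('o7.npy',allow_pickle=True).item()
g=atz(ray('wrist',384,189,o7),.227); print('grip top',g)
o=bot.get_obs(); print(o['clock'],o['eef_pos'],o['ft_force'])
show('wrist',200,480,130,260,sx=3,sy=3,name='w11')
ux=np.array([np.cos(np.radians(83.5)),np.sin(np.radians(83.5)),0]); p=g+ux*.0075
print(p,delta([p[0],p[1],.29],down(173.5)))
E
```

```text
grip top [ 0.54480062 -0.03907942  0.227     ]
20.0 [ 0.43943041 -0.02996279  0.29277475] [ 0.81749965  0.45200896 -0.45084371]
130 .......................++....+....++++++.....+++++++++++++++++++++++++++++++..++++++++++++++++
133 .......................++........++++++......+++++++++++++++++++++++++++++++..++++++++++++++++
136 .......................++.........+++++......+++++++++++++++++++.+.+..+........#++++++++++++++
139 ...............................................................................###+++...++++++
142 ..............................................................................+###+#..........
145 .............................................++++++++++++++++++++++++++++++++++++++#..........
148 .................................++++++......++++++++.+++...+...............+++#+++++.........
151 ....................................+.+......+.................................+++BB+++++++...
154 ................................+B..+.+......+.......++RRRRRRRRRRRRRRRRR..........++++B#+++++.
157 ...............................++#B..++......+++++++RRRRRRRRRRRRRRRRRRRRRRRRR
[... 2788 characters left out ...]
.
244 .....................++.................+##++++...............................................
247 .....................+..................+###++++..............................................
250 ....................+...................+###+++++#+...........................................
253 ...............BBBB+....................+####+++++##+.........................................
256 ..............BBBBBB....................+####+++++###.........................................
259 ..............BBBBBB+...................######+++++##+........................................
[ 0.54564964 -0.03162763  0.227     ] (array([0.211, 2.136, 0.005]), array([ -0.07 ,   0.06 , -18.013]))
```

Request:
drive_tool --rows '[{"dx": 0.21, "dy": 2.14, "dz": -0.2, "wx": 0, "wy": 0, "wz": -6, "hand": 70}, {"dx": 0.21, "dy": 2.14, "dz": -0.2, "wx": 0, "wy": 0, "wz": -12, "hand": 70}, {"dx": 0.21, "dy": 2.14, "dz": -0.2, "wx": 0, "wy": 0, "wz": -18, "hand": 70}, {"dx": 0.21, "dy": 2.14, "dz": -0.2, "wx": 0, "wy": 0, "wz": -18, "hand": 70}, {"dx": 0.21, "dy": 2.14, "dz": -0.2, "wx": 0, "wy": 0, "wz": -18, "hand": 70}, {"dx": 0.21, "dy": 2.14, "dz": -0.2, "wx": 0, "wy": 0, "wz": -18, "hand": 70}, {"dx": 0.21, "dy": 2.14, "dz": -0.2, "wx": 0, "wy": 0, "wz": -18, "hand": 70}, {"dx": 0.21, "dy": 2.14, "dz": -0.2, "wx": 0, "wy": 0, "wz": -18, "hand": 70}, {"dx": 0.21, "dy": 2.14, "dz": -0.2, "wx": 0, "wy": 0, "wz": -18, "hand": 70}, {"dx": 0.21, "dy": 2.14, "dz": -0.2, "wx": 0, "wy": 0, "wz": -18, "hand": 70}, {"dx": 0.21, "dy": 2.14, "dz": -0.2, "wx": 0, "wy": 0, "wz": -18, "hand": 70}, {"dx": 0.21, "dy": 2.14, "dz": -0.2, "wx": 0, "wy": 0, "wz": -18, "hand": 70}]'

```text
clock: 21.25
eef_pos: [0.5437, -0.0315, 0.2959]
tool_rot: [0.057, 0.998, -0.004, -0.005]
ft_force: [-0.5, -0.2, -0.1]
grip_width: 0.0701
grasp_force: 0.0
```

```bash
python3 - <<'E'
from red import *
o=bot.get_obs(); print(o['clock'],o['eef_pos'],o['ft_force'],o['joint_pos'].round(2),o['tool_rot'])
np.save('o12.npy',o,allow_pickle=True)
show('wrist',150,360,120,300,sx=2,sy=4,name='w12')
for t in ['handle_pinch','trigger']: print(t,[(np.round(d['extent'],0).tolist(),round(d['score'],2)) for d in bot.look_for('wrist',t)[:2]])
print('expect pinch top',proj('wrist',[.5456,-.0316,.227],o), proj('wrist',[.5448,-.0391,.227],o))
E
```

```text
21.25 [ 0.54373416 -0.03153364  0.29585193] [-0.47092456 -0.19170582 -0.08697862] [-0.05  0.32  0.34  1.59 -0.01  0.06] [ 0.05738656  0.99833483 -0.00357352 -0.00464447]
120 .....................................................BB...................+..............................
124 .....................................................BB.....+++++++++++++++...+++++++++++++++++++++++++++
128 .....................................................BB...+....+++++++++++....+++++++++++++++++++++++++++
132 .....................................................BB...+.........................+++++++++++++++++++++
136 ....................................................+BB...+.........................+++BBBBBBBBBBBBBBBBBB
140 .....................................................BB...+.........................BBBBBBBBBBBBBBBBBBBBB
144 .....................................................BB...+.........................BBBBBBB++....BBBBBBBB
148 .....................................................BB...+..........++..............BBBB+++.........BB++
152 ..............................................
[... 3600 characters left out ...]
....................................+BB+.................................+#############+.
288 #############.......................................+BBB+++++.............................+############+.
292 ############+.......................................+BBB++++++.............................##############
296 ###########+........................................+BBB+++++...............................#############
handle_pinch [([274.0, 226.0, 84.0, 225.0], 0.57)]
trigger [([290.0, 184.0, 53.0, 120.0], 0.82), ([365.0, 183.0, 290.0, 314.0], 0.57)]
expect pinch top (np.float64(253.2487100695814), np.float64(204.13335420972967)) (np.float64(243.45470343610452), np.float64(204.17359753216596))
```

Request:
drive_tool --rows '[{"dx": 0, "dy": 0, "dz": 0.6, "wx": 0, "wy": 0, "wz": 0, "hand": 68}, {"dx": 0, "dy": 0, "dz": 1.2, "wx": 0, "wy": 0, "wz": 0, "hand": 68}, {"dx": 0, "dy": 0, "dz": 1.6, "wx": 0, "wy": 0, "wz": 0, "hand": 68}, {"dx": 0, "dy": 0, "dz": 1.9, "wx": 0, "wy": 0, "wz": 0, "hand": 68}, {"dx": 0, "dy": 0, "dz": 2.1, "wx": 0, "wy": 0, "wz": 0, "hand": 68}, {"dx": 0, "dy": 0, "dz": 2.3, "wx": 0, "wy": 0, "wz": 0, "hand": 68}, {"dx": 0, "dy": 0, "dz": 2.3, "wx": 0, "wy": 0, "wz": 0, "hand": 68}, {"dx": 0, "dy": 0, "dz": 2.3, "wx": 0, "wy": 0, "wz": 0, "hand": 68}]'

```text
clock: 22.2
eef_pos: [0.5438, -0.0324, 0.1832]
tool_rot: [0.057, 0.998, -0.004, -0.003]
ft_force: [0.8, -0.1, 0.2]
grip_width: 0.0677
grasp_force: 0.0
```

```bash
python3 - <<'E'
from red import *
o=bot.get_obs(); print(o['clock'],o['eef_pos'],o['ft_force'])
show('wrist',130,380,140,340,sx=3,sy=5,name='w13')
E
```

```text
22.2 [ 0.54383067 -0.03236095  0.18317184] [ 0.81094467 -0.08022021  0.2158516 ]
140 ..........................................BBB...+....+++++++++++++....++++++++++++++
145 ..........................................BBBB..++++++++++BBB+++++....++++++++++++++
150 ..........................................BBB...++...........................BBBBBBB
155 ..........................................BBBB..++...........................BBBBBBB
160 ..........................................BBBB..++...........................B.+.+..
165 ..........................................BBBB..++...........................++++...
170 ..........................................BBBB..++...........................++.....
175 ..........................................BBBB..+................+..........+++.....
180 ..........................................BBBB..+...++++++BBBBB+...........BB++.....
185 ..........................................BBBB..+....+++++BBBBBB..........BBBB+.....
190 ..........................................BBBB..+....++++BBBBBBBBB.......BBBBBBB....
195 ....................................
[... 1840 characters left out ...]
########...............+##############B#RRRRRRRRRRRR+BB......################
305 ##############................+##############B##RRRRRRRRRRR+........+###############
310 #############+................+########+..BBBB+++RRRRRRRRRR..........###############
315 #############.................+########+..BBBB++++RRRRRRRRR...........##############
320 ############+.................+########+..BBB+....+RRRRRRRR...........##############
325 #############..................########+..BBB+.....RRRRRRRR..........+##############
330 #####+########.................########+..BBB+......RRRRRRR.........+###############
335 ###############................########...BBB.......+RRRRRR........+################
```

Request:
drive_tool --rows '[{"dx": 0, "dy": 0, "dz": 0.05, "wx": 0, "wy": 0, "wz": 0, "hand": 45}, {"dx": 0, "dy": 0, "dz": 0.05, "wx": 0, "wy": 0, "wz": 0, "hand": 35}, {"dx": 0, "dy": 0, "dz": 0.05, "wx": 0, "wy": 0, "wz": 0, "hand": 25}, {"dx": 0, "dy": 0, "dz": 0.05, "wx": 0, "wy": 0, "wz": 0, "hand": 12}, {"dx": 0, "dy": 0, "dz": 0.05, "wx": 0, "wy": 0, "wz": 0, "hand": 12}, {"dx": 0, "dy": 0, "dz": 0.05, "wx": 0, "wy": 0, "wz": 0, "hand": 12}, {"dx": 0, "dy": 0, "dz": 0.05, "wx": 0, "wy": 0, "wz": 0, "hand": 12}, {"dx": 0, "dy": 0, "dz": 0.05, "wx": 0, "wy": 0, "wz": 0, "hand": 12}]'

```text
clock: 23.05
eef_pos: [0.5439, -0.0343, 0.1818]
tool_rot: [0.058, 0.998, -0.005, -0.002]
ft_force: [-1.5, -5.0, 5.7]
grip_width: 0.0253
grasp_force: 60.0
```

```bash
python3 - <<'E'
from red import *
o=bot.get_obs(); print(o['clock'],o['eef_pos'],o['ft_force'],o['ft_torque'],o['joint_pos'].round(2))
Rt=R.from_quat(o['tool_rot'])
th=83.5; y=np.array([np.cos(np.radians(th+90)),np.sin(np.radians(th+90)),0]); H=o['eef_pos']-.12*y; print('hinge',H)
for i in range(1,21):
    a=5*i; n=np.array([np.cos(np.radians(th+90+a)),np.sin(np.radians(th+90+a)),0])
    p=H+.12*n; print(a,(Rt.inv().apply(p-o['eef_pos'])/.05).round(2),p.round(3),round(np.hypot(*p[:2]),3))
E
```

```text
23.05 [ 0.54388755 -0.03433698  0.18180316] [-1.45587131 -5.0099481   5.65757056] [-0.54109236  0.3646048   0.2944759 ] [-0.06  0.35  0.07  1.3  -0.01  0.06]
hinge [ 0.66311617 -0.04792137  0.18180316]
5 [-0.01 -0.21  0.  ] [ 0.543 -0.045  0.182] 0.545
10 [-0.04 -0.42  0.  ] [ 0.543 -0.055  0.182] 0.546
15 [-0.08 -0.62  0.01] [ 0.544 -0.066  0.182] 0.548
20 [-0.15 -0.82  0.01] [ 0.546 -0.076  0.182] 0.552
25 [-0.23 -1.01  0.01] [ 0.549 -0.086  0.182] 0.556
30 [-0.32 -1.2   0.01] [ 0.553 -0.096  0.182] 0.561
35 [-0.44 -1.38  0.01] [ 0.558 -0.105  0.182] 0.567
40 [-0.56 -1.54  0.01] [ 0.563 -0.114  0.182] 0.575
45 [-0.71 -1.7   0.02] [ 0.569 -0.123  0.182] 0.582
50 [-0.86 -1.84  0.02] [ 0.576 -0.131  0.182] 0.591
55 [-1.03 -1.96  0.02] [ 0.584 -0.138  0.182] 0.6
60 [-1.2  -2.08  0.02] [ 0.592 -0.144  0.182] 0.609
65 [-1.39 -2.17  0.02] [ 0.6   -0.15   0.182] 0.619
70 [-1.58 -2.25  0.02] [ 0.61  -0.155  0.182] 0.629
75 [-1.78 -2.31  0.02] [ 0.619 -0.16   0.182] 0.639
80 [-1.99 -2.36  0.02] [ 0.629 -0.163  0.182] 0.65
85 [-2.2  -2.39  0.02] [ 0.639 -0.166  0.182] 0.66
90 [-2.4  -2.4   0.02] [ 0.65  -0.167  0.182] 0.671
95 [-2.61 -2.39  0.02] [ 0.66  -0.168  0.182] 0.681
100 [-2.82 -2.36  0.02] [ 0.67  -0.168  0.182] 0.691
```

Request:
drive_tool --rows '[{"dx": -0.01, "dy": -0.21, "dz": 0, "wx": 0, "wy": 0, "wz": -1, "hand": 12}, {"dx": -0.04, "dy": -0.42, "dz": 0, "wx": 0, "wy": 0, "wz": -2, "hand": 12}, {"dx": -0.08, "dy": -0.62, "dz": 0, "wx": 0, "wy": 0, "wz": -3, "hand": 12}, {"dx": -0.15, "dy": -0.82, "dz": 0, "wx": 0, "wy": 0, "wz": -4, "hand": 12}, {"dx": -0.23, "dy": -1.01, "dz": 0, "wx": 0, "wy": 0, "wz": -5, "hand": 12}, {"dx": -0.23, "dy": -1.01, "dz": 0, "wx": 0, "wy": 0, "wz": -5, "hand": 12}]'

```text
clock: 23.65
eef_pos: [0.5515, -0.0869, 0.1818]
tool_rot: [-0.158, 0.987, -0.005, -0.001]
ft_force: [2.6, -4.9, 2.4]
grip_width: 0.0251
grasp_force: 60.5
```

```bash
python3 - <<'E'
from red import *
o=bot.get_obs(); print(o['clock'],o['eef_pos'],o['ft_force'],o['grip_width'],np.degrees(2*np.arctan2(o['tool_rot'][1],o['tool_rot'][0]))-173.5)
show('scene',200,300,140,215,sx=1,sy=2,name='c14')
E
```

```text
23.65 [ 0.5514908  -0.08688772  0.18180143] [ 2.63713719 -4.91539326  2.35595413] 0.025104458264115573 24.705085244237495
140 ....................+###+.+###################++++..............++++++++++++++++++++++++++++++++++++
142 .....................+##########################+++++#+.................++++++++++++++++++++++++++++
144 ......................+###########################++++#+......................++++++++++++++++++++++
146 .................++BB.++############################+#+..............................+++++++++++++++
148 ..............+BBBBBBBBB...+######+##########+#######+......................................++++++++
150 ..............BBBBBBBBBB+...########+####+##########+..........................++.................++
152 ..............+BBBBBBBBB+...+######################.........++B+..........+++..###+.................
154 ...............BBBBBBBBB+....####################+........BBBBBBBB+.......#RRR.#####................
156 ................++B+++++.....#################+...+.......+BBBBBBB+.......###RR#####................
158 +++.............+++++++++..+#
[... 2311 characters left out ...]
+BBB++++++######++++++##############+++++++++++++++############++.....
204 +++++++++++++####++++##++++++BBB+...++++++#++#+++++#####+++++#######+++++++++###########+#####++....
206 ++++++++++++++#########++++##+...++..++++++++++++++#####++++++++####++RRRR++++#####+++##+#####+++...
208 ++++++++++++++++#########BB+..+++++++++++.+++++++++######+++#+++++##RRRRRRRR+++++++######+#####++++.
210 +++++++++++++++++#++++##B++++++++++++++++.++++++BB+#####++++++++++++#RRRRRRR++++++++++++++#####+++++
212 +++++++++++++++++++++++++++++++++++++......+++BB+########+++++++++++#RRRRRRR+++++##++++++#####++++++
214 ++++++++++++++++++++++++++++.....++++......++BBB###########+++++#+++#RRRRRRR+++++#+++++######+++++++
```

```bash
python3 - <<'E'
import numpy as np
# handle local frame at a=25: tool x = along gate y (outwards from hinge), tool y = gate +x; motion relative by b deg CCW
for b in range(5,66,5):
    r=np.radians(b); print(b+25,np.round([2.4*(np.cos(r)-1),-2.4*np.sin(r)],2))
E
```

```text
30 [-0.01 -0.21]
35 [-0.04 -0.42]
40 [-0.08 -0.62]
45 [-0.14 -0.82]
50 [-0.22 -1.01]
55 [-0.32 -1.2 ]
60 [-0.43 -1.38]
65 [-0.56 -1.54]
70 [-0.7 -1.7]
75 [-0.86 -1.84]
80 [-1.02 -1.97]
85 [-1.2  -2.08]
90 [-1.39 -2.18]
```

Request:
drive_tool --rows '[{"dx": -0.01, "dy": -0.21, "dz": 0, "wx": 0, "wy": 0, "wz": -1, "hand": 12}, {"dx": -0.04, "dy": -0.42, "dz": 0, "wx": 0, "wy": 0, "wz": -2, "hand": 12}, {"dx": -0.08, "dy": -0.62, "dz": 0, "wx": 0, "wy": 0, "wz": -3, "hand": 12}, {"dx": -0.14, "dy": -0.82, "dz": 0, "wx": 0, "wy": 0, "wz": -4, "hand": 12}, {"dx": -0.22, "dy": -1.01, "dz": 0, "wx": 0, "wy": 0, "wz": -5, "hand": 12}, {"dx": -0.32, "dy": -1.2, "dz": 0, "wx": 0, "wy": 0, "wz": -6, "hand": 12}, {"dx": -0.32, "dy": -1.2, "dz": 0, "wx": 0, "wy": 0, "wz": -6, "hand": 12}]'

```text
clock: 24.4
eef_pos: [0.5881, -0.1408, 0.1819]
tool_rot: [-0.408, 0.913, -0.007, -0.002]
ft_force: [11.9, -10.2, -2.3]
grip_width: 0.0252
grasp_force: 63.7
```

```bash
python3 - <<'E'
from h import *
o=bot.get_obs(); print(o['clock'],o['ft_force'],o['joint_pos'].round(2),np.degrees(2*np.arctan2(o['tool_rot'][1],o['tool_rot'][0]))-173.5)
H=np.array([.6631,-.0479]); v=o['eef_pos'][:2]-H; print(np.hypot(*v),np.degrees(np.arctan2(v[1],v[0]))%360-173.5)
E
```

```text
24.4 [ 11.94480767 -10.21828302  -2.25348247] [-0.23  0.46  0.24  1.35 -0.01 -1.07] 54.64499745883194
0.11941003565449958 57.596198176769576
```

Request:
drive_tool --rows '[{"dx": -0.01, "dy": -0.21, "dz": 0, "wx": 0, "wy": 0, "wz": -1, "hand": 12}, {"dx": -0.04, "dy": -0.42, "dz": 0, "wx": 0, "wy": 0, "wz": -2, "hand": 12}, {"dx": -0.08, "dy": -0.62, "dz": 0, "wx": 0, "wy": 0, "wz": -3, "hand": 12}, {"dx": -0.14, "dy": -0.82, "dz": 0, "wx": 0, "wy": 0, "wz": -4, "hand": 12}, {"dx": -0.22, "dy": -1.01, "dz": 0, "wx": 0, "wy": 0, "wz": -5, "hand": 12}, {"dx": -0.32, "dy": -1.2, "dz": 0, "wx": 0, "wy": 0, "wz": -6, "hand": 12}, {"dx": -0.38, "dy": -1.3, "dz": 0, "wx": 0, "wy": 0, "wz": -6.6, "hand": 12}, {"dx": -0.38, "dy": -1.3, "dz": 0, "wx": 0, "wy": 0, "wz": -6.6, "hand": 12}, {"dx": -0.38, "dy": -1.3, "dz": 0, "wx": 0, "wy": 0, "wz": -6.6, "hand": 12}]'

```text
clock: 25.3
eef_pos: [0.6501, -0.1707, 0.1821]
tool_rot: [-0.648, 0.761, -0.008, -0.003]
ft_force: [12.5, -11.1, -2.2]
grip_width: 0.025
grasp_force: 74.5
```

```bash
python3 - <<'E'
from red import *
o=bot.get_obs(); print(o['clock'],o['ft_force'],o['joint_pos'].round(2),o['joint_vel'].round(2),o['grip_width'],o['grasp_force'],np.degrees(2*np.arctan2(o['tool_rot'][1],o['tool_rot'][0]))-173.5)
H=np.array([.6631,-.0479]); v=o['eef_pos'][:2]-H; print(np.hypot(*v),np.degrees(np.arctan2(v[1],v[0]))%360-173.5)
g=np.r_[H,.185]
for a in (60,75,88):
    n=np.array([np.cos(np.radians(173.5+a)),np.sin(np.radians(173.5+a)),0]); print(a,[np.round(proj('side',g+n*r),0).tolist() for r in (0,.19)])
show('side',210,340,180,275,sx=1,sy=3,name='d16')
E
```

```text
25.3 [ 12.54664059 -11.08235295  -2.22533102] [-0.25  0.6   0.47  1.44 -0.01 -1.66] [-0.   -0.   -0.01 -0.    0.    0.  ] 0.024959607426043057 74.46181895211339 87.35166614479209
0.1234841809280458 90.44464992365954
60 [[306.0, 201.0], [312.0, 244.0]]
75 [[306.0, 201.0], [329.0, 242.0]]
88 [[306.0, 201.0], [343.0, 238.0]]
180 ++++++++++++++++.............+++.....++++....+++++BBBB++++.+++RRRR++++++++++.+++++++++++++++++++++++++++++++++++##################
183 +++++++++++++++++............+++.....++++.....++++BBBB#########+#####+++.+++++++.+++++++++++++++++++++++++++++++##################
186 +++++++++++++++++.............+++.....+++....+###BBBBB################++++..++++###+++++++++++++++++++++++++...++#################
189 ++++++++++++++..+.............+++.....+++....+###################++++++++++++++++######++++...++++++++.........+##################
192 .++++++++++++++++.............+++.....+++....++########+++..+++++++++++..+++++++.++++###+++...................+###################
195 .++++++++++++++++++...........+++.....++++.++++++++++++.....++++++..+.+++..+++.+..+.+++++++..++++
[... 2843 characters left out ...]
+++++++++++++++++++B+++++
261 .....................................+++++++++++++++++++++++++++++++++++++++++++++++................++++.......+++++++++++++B+++++
264 ......................................++++++++++BBBBBBBBB+++++++++++++++++++++............................+++++++++++++++BBB++++++
267 ...............................................++BBBBBBBB++..++++++++++++++++++.............................+++++++++++++++B++++++
270 ................................................++BBBBBB++.++++++++++++++++++++++.............................++++++++++++++++++++
273 .................................................+++++++++..++++++++++++++++++++++++................................++....++++++++
```

```bash
python3 -c "
from workcell import bot
print(bot.job_done())"
```

```text
the job is handed in; nothing more can be done
None
```

The job is handed in, with no verdict shown. The handwheel was wound until it stopped dead and the catch was pinched open. The gate was held by its handle at about 85–90°. I did not re-measure the carriage against the collar after letting go of the wheel.

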